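# Pile the sampler brackets for servicing

### The arm

A 6-joint arm with a two-finger parallel gripper is mounted at the origin on the work surface. World frame = base frame: x ahead of the robot, y to its left, z up, the work surface at z = 0. Lengths are in m, angles in rad, forces in N, time in s.
With the tool pointing down it reaches from about 0.225 to 0.875 m from the base axis. Payload 3.4 kg.
Tool frame: the origin (TCP) lies at the very end of the fingers, on their centre line; the grasp point (between the pads) lies 19 mm behind it; z points along the fingers, y is the line along which they close (so a half turn about z gives the same grasp; the last joint's range is limited). The gripper opens to 85 mm and grips with 20 to 120 N. Pads are 22 mm wide; open, the fingers measure 114 mm over their backs; the gripper's body (76 mm by 85 mm) begins 54 mm behind the grasp point. The pads swing forward as they close: fully open they stand 13 mm farther back than shut.
Start: joints at [1.096, 0.276, 1.505, -0, 1.361, -0.121], TCP at [0.199, 0.539, 0.231] pointing down, gripper open.
Joint ranges: [-2.89, 2.89], [-0.75, 2.08], [0.22, 2.7], [-1.18, 4.32], [0.11, 2.71], [-2.7, 2.7]. Speed limits (rad/s): [2.57, 2.57, 3.14, 3.14, 3.14, 3.14].

### API

Orientations are given as a unit quaternion [w, x, y, z].
In Python, from rig import manip gives the robot as it stands. The module is installed in compiled form; this text tells all that it offers.
- The arm moves only by the tool play_rows, never from a script. Its argument "motion" is a list of rows, each a list of 5 numbers: the shift along the tool's x, y, z in units of 40 mm (1.0 is 40 mm), then the turn about the tool's z in units of 10 degrees (1.0 is 10 degrees), then the finger opening in mm, from 0 to 85.4. A call has 1 to 5 rows; each row is the pose to reach, as a shift and turn from the pose commanded when the call began, along the tool's axes at that moment; what a row does not reach only later rows make up. A row lasts 1/8 s, in which the tool goes at most 62.5 mm and 10.7 degrees, less where a joint would pass 70% of its speed; a pose out of reach is approached as far as the arm can. A call with a gripper value outside its range is refused whole. The fingers move at their own pace and stop on an object; "newtons" is the grip in N (left out, the last holds). Time passes only in rows, so rows that repeat a pose let the fingers close. It gives the time, the measured TCP pose, the force, the opening and the grip force at its end, in the units of the state.
- manip.get_state(): the state, without advancing time (a new reading comes with each control period).
- manip.get_image(name): name is "scene" or "top" or "wrist"; returns a dict with "img" (384x512x3 uint8, red, green, blue), "range_z" (384x512 float32, m along the optical axis (not along the pixel's ray), 0 where there is no reading), "fx", "fy", "cx", "cy" (pixels), "R" (3x3) and "t" (3): a world point X has camera coordinates R X + t. Camera axes: x right, y down, z forward; pixel columns grow to the right and rows downward; lengths in m; the calibration is good to about 2 mm. The wrist camera is an equidistant fisheye: a pixel r from the principal point sees the ray r / f radians off the axis. A picture is of the moment at which its call begins.
- manip.sign_off(): hands the job in; it is judged then, once.
The state is a dict: "clock": time; "qpos": joint angles; "qd": joint speeds; "effort": joint torques, N m; "position": TCP position; "ee_rot": TCP orientation; "contact_force": force on the tool from outside, world axes, zero at the start; "moment": the same for the moment, N m; "width": finger opening in m; "gripper_force": force on a finger pad.
Only numpy, scipy, OpenCV 4.12 (cv2) and the standard library are available. Lean on these libraries where they do the work, as an engineer would, in place of code of your own. Each camera call takes 0.05 s, during which the arm holds its last target. There are 200 camera calls.

### The job

The analyser's sampler is being serviced: first slide the empty flat plate along the bench onto the dark mat, squarely in the middle so that the mat shows all round it, then pile all the L-shaped brackets on it in one straight pile, lengthwise along the middle of the plate, each lying flat, heel up, with its heel at the opposite end from the one below so that they interlock and the pile stays level. Also slide the tall rinse bottle, standing, into the middle of its round pad. Neither plate nor bottle may be lifted or tipped, and leave the rack of blood tubes where it is.

Things in the scene. Friction and masses are not known exactly. Their poses are not given: they have to be found in the camera images.
- mat: Dark rubber mat lying on the bench, 190 (its x) x 250 (its y) mm, 1 mm thin and offering no edge to slide over; where the plate must go. Origin at its centre on the bench; fixed, position and yaw vary.
- plate: Flat bare-steel-coloured carrier plate, 0.6 kg, 150 (its x) x 210 (its y) x 6 mm thick, loose on the bench. A pull lip stands up along its +x edge (the far side from the robot at the start): 8 mm thick in x, centred at x = +71 mm, 70 mm long in y centred on y = 0, its top 30 mm above the bench. Origin at the centre of its underside, z up.
- pad: Round grey pad, 110 mm diameter, 1 mm thin and offering no edge to slide over; the tall bottle's place. Origin at its centre on the bench; fixed, position varies.
- bottle: Tall narrow white rinse bottle with a grey cap, standing upright, 62 mm diameter and straight-sided up to 140 mm, 190 mm tall, about 0.4 kg, nearly empty with a weighted foot; still topples if pushed high up. Origin at the centre of its underside, z up.
- tube_rack: Bystander: white rack of blood tubes with purple caps, 48 x 144 mm, 100 mm tall, beyond the mat. Origin at the centre of its underside. Not to be disturbed.
- bracket1: Dark grey cast L-shaped bracket, 0.3 kg, one of 4 to 6 identical ones (absent ones read None). Flat leg 100 (its x) x 50 (its y) x 18 mm thick; a heel 24 mm thick rises over the full width at its -x end to 36 mm above the underside, one leg thickness above the leg. Origin: centre of the 100 x 50 mm underside; x points heel to toe, z up. Lies flat on the bench, heel up.
- bracket1_heel (a point): Centre of the top of bracket1's heel, at (-38, 0, 36) mm in the bracket's frame.
- bracket2: Another L-shaped bracket, identical to bracket1, with the same frame.
- bracket2_heel (a point): Centre of the top of bracket2's heel, at (-38, 0, 36) mm in the bracket's frame.
- bracket3: Another L-shaped bracket, identical to bracket1, with the same frame.
- bracket3_heel (a point): Centre of the top of bracket3's heel, at (-38, 0, 36) mm in the bracket's frame.
- bracket4: Another L-shaped bracket, identical to bracket1, with the same frame.
- bracket4_heel (a point): Centre of the top of bracket4's heel, at (-38, 0, 36) mm in the bracket's frame.
- bracket5: Another L-shaped bracket, identical to bracket1, with the same frame.
- bracket5_heel (a point): Centre of the top of bracket5's heel, at (-38, 0, 36) mm in the bracket's frame.
- bracket6: Another L-shaped bracket, identical to bracket1, with the same frame.
- bracket6_heel (a point): Centre of the top of bracket6's heel, at (-38, 0, 36) mm in the bracket's frame.

How it is judged:
By the outcome, as a careful person would: the job done as asked, in the order asked, and still so for the second after the job is handed in, with the robot touching nothing.
Of bracket1, bracket2, bracket3, bracket4, bracket5, bracket6 only 4 to 6 are there at a start; the rules pass over those that are not, and their reading is None.
At some moment in a run one of bottle may be knocked a few centimetres aside while the robot is not near it.
Once in a run the grip may slacken for a moment while it holds something.
It also fails if it takes over 210 s, if anything falls off the work surface, if the arm or the gripper's body presses on something with over 40 N, if the wrist force passes 120 N, or if a joint passes its speed limit or range.

## Working session

There is one attempt and no reset: what is moved stays moved. The work goes in short steps, Python scripts to look and compute and a tool call to move; the robot and the scene stay as the last step left them, time stands still between calls to the robot, and variables do not carry over. Pictures are saved under pics/ and viewed, at most 14 in all, crops included, and the job is handed in when it is done.

Besides the shell and the picture viewer there is one more tool, called by a JSON object that holds its "method" and its "body". play_rows: Moves the arm, as the interface text tells. Its arguments: {"type":"object","properties":{"motion":{"type":"array","items":{"type":"array","items":{"type":"number"}}},"newtons":{"type":"number"}},"required":["motion"]}

```bash
mkdir -p pics
python3 - <<'E'
from rig import manip
import cv2,numpy as np
s=manip.get_state()
print({k:np.round(v,3).tolist() for k,v in s.items()})
for n in("top","scene"):
    d=manip.get_image(n); np.savez(f"{n}0.npz",**d)
    cv2.imwrite(f"pics/{n}0.png",cv2.resize(d["img"][:,:,::-1],(800,600)))
    print(n,d["fx"],d["cx"],d["cy"],np.round(d["R"],3).tolist(),d["t"])
E
```

```text
{'clock': 0.0, 'qpos': [1.096, 0.277, 1.506, -0.0, 1.361, -0.121], 'qd': [0.0, 0.0, -0.001, 0.003, -0.001, 0.0], 'effort': [-0.0, -41.677, -24.58, -0.0, 0.011, -0.0], 'position': [0.199, 0.539, 0.23], 'ee_rot': [-0.0, 0.176, 0.984, -0.001], 'contact_force': [0.103, 0.951, -0.429], 'moment': [0.033, -0.031, 0.012], 'gripper_force': 0.0, 'width': 0.086}
top 424.8035574992846 258.6507193880919 195.84917952662965 [[-0.01, -1.0, -0.002], [-0.995, 0.01, -0.101], [0.101, 0.001, -0.995]] [0.01605706 0.58766379 1.11361683]
scene 390.06024506313884 255.50983902106435 199.39942696498372 [[0.083, 0.997, -0.002], [0.853, -0.072, -0.518], [-0.516, 0.041, -0.856]] [-0.05964922 -0.4629491   1.33041396]
```

View pics/top0.png

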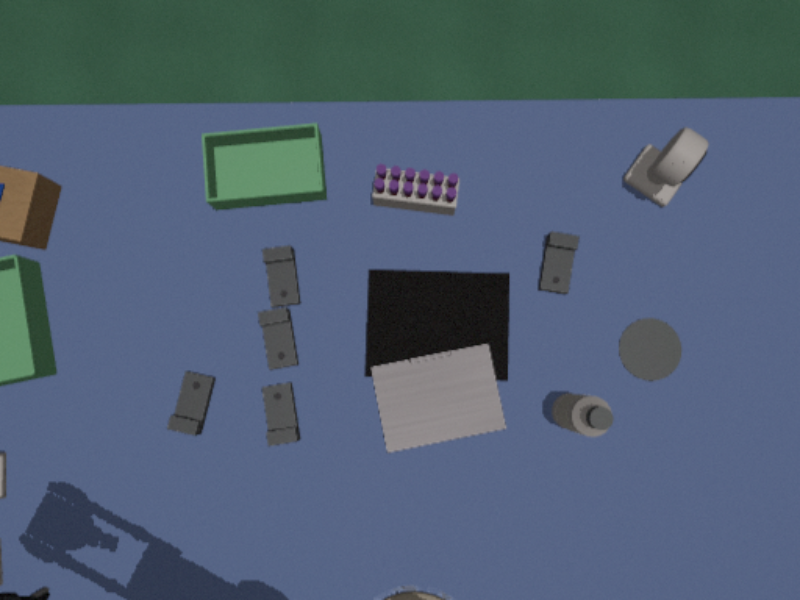

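View pics/scene0.png

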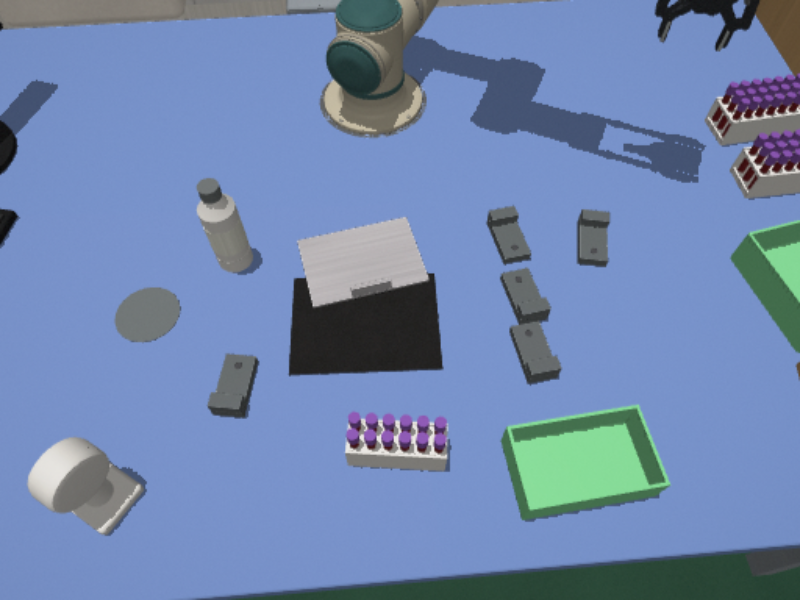

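```bash
cat > h.py <<'E'
import numpy as np,cv2
from rig import manip
def cloud(d):
    v,u=np.mgrid[:384,:512]; z=d["range_z"]
    c=np.stack([(u-d["cx"])/d["fx"]*z,(v-d["cy"])/d["fy"]*z,z],-1)-d["t"]
    return c@d["R"], z>0          # world points HxWx3
def get(n): return manip.get_image(n)
def tool(s=None):
    s=s or manip.get_state(); w,x,y,z=s["ee_rot"]
    from scipy.spatial.transform import Rotation as R
    return np.array(s["position"]),R.from_quat([x,y,z,w]).as_matrix()
def go(p,closeyaw=None):
    """units for reaching p (TCP) with closing line at world angle closeyaw (deg, mod 180)"""
    t,Rm=tool(); sh=Rm.T@(np.array(p)-t)/0.04
    a=np.degrees(np.arctan2(Rm[1,1],Rm[0,1])); turn=0
    if closeyaw is not None:
        turn=-((closeyaw-a+90)%180-90)/10   # tool z is down: world ccw = negative turn
    return np.round(sh,2),round(turn,2),"now",np.round(t,4),"yyaw",round(a,1)
def blobs(P,m,zlo,zhi,roi=(0.15,0.9,-0.6,0.6),amin=60):
    k=m&(P[...,2]>zlo)&(P[...,2]<zhi)&(P[...,0]>roi[0])&(P[...,0]<roi[1])&(P[...,1]>roi[2])&(P[...,1]<roi[3])
    n,l,st,_=cv2.connectedComponentsWithStats(k.astype(np.uint8),connectivity=4)
    return [l==i for i in range(1,n) if st[i,4]>=amin]
def rect(Q):
    (x,y),(w,h),a=cv2.minAreaRect((Q[:,:2]*1000).astype(np.float32))
    if w<h: w,h,a=h,w,a+90
    return round(x,1),round(y,1),round(w,1),round(h,1),round((a+90)%180-90,1) # centre, long, short, long-axis yaw
E
python3 - <<'E'
from h import *
for n in("top","scene"):
    d=dict(np.load(n+"0.npz")); P,m=cloud(d); g=d["img"].astype(int)
    print(n,"bench z",np.median(P[m&(abs(P[...,2])<.02)][:,2]))
    for b in blobs(P,m,.009,.4):
        Q=P[b]; print(" blob",b.sum(),rect(Q),"zmax",round(Q[:,2].max(),3), "rgb",np.median(g[b],0))
        zs=Q[:,2]
        hz=Q[zs>.028]; lz=Q[(zs<.024)&(zs>.014)]
        if zs.max()<.05: print("    heel",rect(hz),np.median(hz[:,2]) if len(hz) else 0,"leg",rect(lz) if len(lz) else 0,np.median(lz[:,2]) if len(lz) else 0)
    for nm,k in(("mat",(g.max(-1)<45)&(abs(P[...,2])<.006)),("grey",(np.ptp(g,axis=-1)<30)&(g.max(-1)>=60)&(abs(P[...,2])<.0135))):
        k=k&m&(P[...,0]>.15)&(P[...,0]<.9)&(abs(P[...,1])<.6)
        N,l,st,_=cv2.connectedComponentsWithStats(k.astype(np.uint8))
        for i in range(1,N):
            if st[i,4]>400: Q=P[l==i]; print(nm,st[i,4],rect(Q),np.round(Q.mean(0),4))
E
```

```text
top bench z 0.0007785622062514809
 blob 1506 (836.9, 253.2, 201.9, 122.3, -85.1) zmax 0.066 rgb [48. 72. 53.]
 blob 1454 (818.1, -438.4, 90.7, 84.6, 53.6) zmax 0.159 rgb [113. 109. 110.]
 blob 1342 (790.1, -10.9, 144.3, 54.2, 81.7) zmax 0.105 rgb [102.  74. 119.]
 blob 720 (663.7, -259.4, 101.0, 51.3, -10.8) zmax 0.041 rgb [81. 82. 83.]
    heel (700.7, -266.1, 50.9, 25.5, 78.7) 0.03646785921770541 leg (661.7, -258.6, 96.5, 50.6, -10.5) 0.018548519112794308
 blob 1446 (591.0, 227.8, 211.9, 66.3, -1.3) zmax 0.043 rgb [81. 81. 82.]
    heel (627.9, 232.1, 139.5, 52.1, -3.7) 0.03607550100220656 leg (589.1, 224.9, 208.7, 60.2, -2.1) 0.01837877750024501
 blob 87 (499.2, -32.4, 68.7, 12.9, -79.4) zmax 0.036 rgb [135. 129. 130.]
    heel (501.7, -31.9, 68.7, 7.9, -79.3) 0.0304301967600732 leg 0 0
 blob 774 (428.0, 377.0, 100.0, 51.4, -13.5) zmax 0.042 rgb [78. 79. 80.]
    heel (391.5, 385.9, 51.1, 24.5, 76.7) 0.036263707257131766 leg (428.4, 376.7, 99.0, 51.3, -13.2) 0.018427959865779258
 blob 742 (408.1, 225.1, 99.8, 51.0, 9.0) zmax 0.041 rgb [83. 84. 84.]
    heel (370.7, 219.5, 50.4, 24
[... 1365 characters left out ...]
5.0, -32.1, 66.9, 5.2, -79.8) 0.018457988535045863
 blob 845 (663.7, -258.0, 101.1, 50.9, -10.3) zmax 0.04 rgb [104. 109. 110.]
    heel (701.0, -264.8, 50.9, 24.9, 79.7) 0.03612800620372304 leg (663.6, -257.7, 100.7, 50.5, -10.5) 0.018259697263145535
 blob 2163 (836.6, 253.9, 201.9, 121.7, -85.1) zmax 0.064 rgb [ 68. 112.  78.]
 blob 2040 (789.9, -10.1, 143.9, 54.2, 81.8) zmax 0.105 rgb [137. 120. 143.]
 blob 2753 (828.0, -430.5, 89.7, 70.4, -37.0) zmax 0.158 rgb [133. 131. 128.]
mat 4677 (558.4, -46.4, 248.7, 189.3, 87.7) [ 0.5782 -0.0449  0.0015]
grey 3094 (431.6, -44.4, 212.1, 153.1, -79.2) [ 0.434  -0.0465  0.0063]
grey 1111 (511.9, -417.8, 107.4, 106.8, -79.0) [ 0.5133 -0.4178  0.0013]
```

{"method": "play_rows", "body": {"motion": [[-0.8,-0.7,0,0,40],[-1.6,-1.4,0,0,40],[-2.4,-2.1,0,0,40],[-3.2,-2.8,0,0,40],[-4,-3.6,0,0,40]], "newtons": 60}}

```text
clock: 0.72
position: [0.2999, 0.3476, 0.231]
ee_rot: [-0.0, 0.176, 0.984, -0.0]
contact_force: [0.6, 1.0, -0.3]
width: 0.0401
gripper_force: 0.0
```

{"method": "play_rows", "body": {"motion": [[-0.8,-0.7,0,0,40],[-1.6,-1.4,0,0,40],[-2.4,-2.1,0,0,40],[-3.2,-2.8,0,0,40],[-4,-3.6,0,0,40]]}}

```text
clock: 1.35
position: [0.4, 0.1572, 0.2311]
ee_rot: [-0.0, 0.176, 0.984, 0.0]
contact_force: [1.2, 0.3, 0.4]
width: 0.0399
gripper_force: 0.0
```

{"method": "play_rows", "body": {"motion": [[-0.8,-0.7,0.5,1,40],[-1.6,-1.4,1,2,40],[-2.4,-2.1,1.5,3,40],[-3.2,-2.8,2,4,40],[-4,-3.6,2.5,5,40]]}}

```text
clock: 1.98
position: [0.5003, -0.0333, 0.1304]
ee_rot: [-0.0, 0.578, 0.816, 0.0]
contact_force: [0.2, 0.1, -0.1]
width: 0.0398
gripper_force: 0.0
```

Run:
```python
from h import *
print(go([.5015,-.0322,.06],10.75))
for n in("top","scene"):
    d=dict(np.load(n+"0.npz")); P,m=cloud(d)
    for b in blobs(P,m,.028,.045,amin=60):
        print(n,"heel",rect(P[b]))
    for b in blobs(P,m,.012,.024,roi=(.4,.7,.15,.3),amin=60):
        print(n,"leg",rect(P[b]))
```

```text
(array([0.01, 0.04, 1.76]), np.float64(0.86), 'now', array([ 0.5003, -0.0333,  0.1304]), 'yyaw', np.float64(19.4))
top heel (877.6, 282.6, 209.7, 92.2, -55.6)
top heel (778.3, 243.7, 194.5, 18.6, -80.0)
top heel (700.7, -266.1, 50.9, 25.5, 78.7)
top heel (682.4, 229.8, 50.7, 24.7, -82.3)
top heel (573.5, 235.5, 49.8, 24.5, -80.8)
top heel (502.6, -37.0, 58.3, 7.9, -79.3)
top heel (391.5, 385.9, 51.1, 24.5, 76.7)
top heel (370.7, 219.5, 50.4, 24.1, -81.4)
top leg (633.1, 223.5, 76.6, 50.7, 7.7)
top leg (530.1, 228.3, 87.7, 50.9, 9.6)
top leg (428.0, 228.5, 59.2, 50.7, 8.9)
scene heel (370.3, 219.8, 50.5, 28.3, -83.2)
scene heel (391.7, 384.9, 49.4, 28.6, 79.9)
scene heel (421.1, -266.4, 61.9, 32.2, -65.2)
scene heel (573.6, 236.9, 50.8, 26.1, -79.4)
scene heel (682.3, 230.4, 50.8, 25.0, -82.2)
scene heel (701.0, -264.8, 50.9, 24.9, 79.7)
scene heel (792.4, 276.3, 212.4, 91.0, 65.0)
scene heel (822.8, 152.5, 74.7, 1.5, 4.5)
scene heel (815.5, -13.6, 143.6, 2.1, 81.8)
scene heel (829.5, -429.9, 38.7, 16.5, -40.4)
scene heel (893.7, 289.9, 136.4, 1.3, -85.1)
scene leg (428.8, 229.3, 62.6, 50.8, 9.5)
scene leg (536.4, 230.2, 102.1, 50.7, 9.9)
scene leg (644.3, 225.8, 101.2, 51.6, 6.7)
```

{"method": "play_rows", "body": {"motion": [[0,0,0.5,0.9,40],[0,0.03,1.5,0.9,40],[0,0.03,2.4,0.9,40],[0,0.03,2.9,0.9,40],[0,0.03,3.0,0.9,40]]}}

```text
clock: 2.6
position: [0.4996, -0.0315, 0.0098]
ee_rot: [-0.002, 0.638, 0.77, -0.001]
contact_force: [-0.6, 0.1, -0.1]
width: 0.0401
gripper_force: 0.0
```

{"method": "play_rows", "body": {"motion": [[0,0,0,0,20],[0,0,0,0,0],[0,0,0,0,0],[0,0,0,0,0],[0,0,0,0,0]], "newtons": 60}}

```text
clock: 3.22
position: [0.5017, -0.0319, 0.0123]
ee_rot: [0.001, 0.638, 0.77, 0.0]
contact_force: [-1.4, 0.2, 6.2]
width: 0.0062
gripper_force: 63.2
```

Run:
```python
from h import *
d=get("top");P,m=cloud(d);g=d["img"].astype(int)
cv2.imwrite("pics/t1.png",cv2.resize(d["img"][130:330,200:400,::-1],(600,600)))
d=get("scene");cv2.imwrite("pics/s1.png",cv2.resize(d["img"][100:270,150:350,::-1],(700,595)))
print(go([.6295,-.0500,.0104],-2.2)); print(manip.get_state()["width"])
```

```text
(array([-1.04,  3.05,  0.05]), np.float64(1.29), 'now', array([ 0.5017, -0.0319,  0.0123]), 'yyaw', np.float64(10.7))
0.006502813736815508
```

View pics/s1.png

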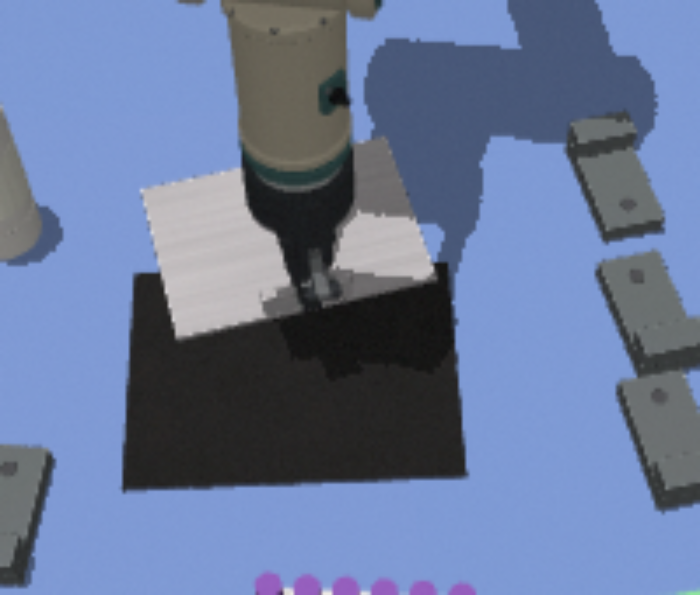

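{"method": "play_rows", "body": {"motion": [[-0.08,0.3,0,0.2,0],[-0.25,0.75,0,0.4,0],[-0.4,1.25,0,0.7,0],[-0.58,1.75,0,1.0,0],[-0.7,2.1,0,1.3,0]]}}

```text
clock: 3.95
position: [0.5831, -0.0426, 0.0123]
ee_rot: [-0.005, 0.721, 0.693, -0.004]
contact_force: [-14.1, 1.7, 19.1]
width: 0.0067
gripper_force: 65.0
```

Run:
```python
from h import *
print(go([.6295,-.0500,.0115],-2.2)); print(manip.get_state()["width"])
```

```text
(array([-0.14,  1.17,  0.01]), np.float64(-0.01), 'now', array([ 0.5831, -0.0426,  0.0123]), 'yyaw', np.float64(-2.3))
0.006656896546423943
```

{"method": "play_rows", "body": {"motion": [[-0.03,0.25,-0.02,0,0],[-0.07,0.6,-0.03,0,0],[-0.11,0.95,-0.03,0,0],[-0.13,1.1,-0.03,0,0],[-0.13,1.12,-0.03,0,0]]}}

```text
clock: 4.58
position: [0.6312, -0.0502, 0.0124]
ee_rot: [-0.002, 0.721, 0.693, -0.001]
contact_force: [-5.9, -0.1, 4.9]
width: 0.0063
gripper_force: 63.0
```

```bash
cat >> h.py <<'E'
def plate():
    for n in("top","scene"):
        d=get(n);P,m=cloud(d);g=d["img"].astype(int)
        base=m&(P[...,0]>.3)&(P[...,0]<.75)&(P[...,1]>-.25)&(P[...,1]<.15)
        k=base&(P[...,2]>.0038)&(P[...,2]<.0095); k=cv2.morphologyEx(k.astype(np.uint8),cv2.MORPH_OPEN,np.ones((3,3)))>0
        print(n,"plate",rect(P[k]),"z",np.median(P[k][:,2]))
        k=base&(g.max(-1)<45)&(abs(P[...,2])<.0035); k=cv2.morphologyEx(k.astype(np.uint8),cv2.MORPH_OPEN,np.ones((3,3)))>0
        print(n,"mat",rect(P[k]))
E
python3 - <<'E'
from h import *
print(manip.get_state()["contact_force"]);print(go([.6295,-.05,.0115],-2.2)); plate()
E
```

```text
[-5.90994667 -0.07342687  4.89613481]
(array([ 0.  , -0.04,  0.02]), np.float64(-0.01), 'now', array([ 0.6312, -0.0502,  0.0124]), 'yyaw', np.float64(-2.3))
top plate (590.3, -33.2, 174.0, 92.7, 83.0) z 0.0065777844719136554
top mat (563.6, -50.9, 247.3, 182.5, 89.8)
scene plate (560.8, -46.6, 209.1, 151.4, 87.5) z 0.006348630987761141
scene mat (558.6, -46.0, 248.3, 190.1, 87.5)
```

{"method": "play_rows", "body": {"motion": [[0,-0.05,0,0,0],[0,-0.05,0,0,0],[0,-0.05,0,0,30],[0,-0.05,0,0,40],[0,-0.05,0,0,40]]}}

```text
clock: 5.3
position: [0.6318, -0.0507, 0.0126]
ee_rot: [0.0, 0.721, 0.693, 0.0]
contact_force: [-1.2, -1.0, 0.2]
width: 0.0399
gripper_force: 0.0
```

{"method": "play_rows", "body": {"motion": [[0,0,-0.5,0,40],[0,0,-1.5,0,40],[0,0,-2.5,0,40],[0,0,-3.5,0,40],[0,0,-4.5,0,40]]}}

```text
clock: 5.92
position: [0.6314, -0.0506, 0.194]
ee_rot: [0.0, 0.721, 0.693, 0.0]
contact_force: [0.5, -0.4, -0.6]
width: 0.04
gripper_force: 0.0
```

Run:
```python
from h import *
plate()
s=manip.get_state();print(s["qpos"],s["contact_force"]); 
th=np.radians(-13.3); print(go([.4281-.008*np.cos(th),.3774-.008*np.sin(th),.15],76.7))
```

```text
top plate (560.8, -47.4, 203.7, 148.0, 88.1) z 0.006549107681997844
top mat (559.1, -37.0, 228.9, 184.1, 87.4)
scene plate (560.9, -47.1, 209.7, 150.8, 88.1) z 0.0063497189568163465
scene mat (558.4, -46.0, 248.1, 190.4, 87.6)
[-1.89650011e-01  3.80794878e-01  1.43015255e+00  2.84903914e-05
  1.31961455e+00 -1.50100211e-01] [1.09263811 0.48069646 0.08692003]
(array([10.54, -5.79,  1.12]), np.float64(-7.9), 'now', array([ 0.6344, -0.0511,  0.1981]), 'yyaw', np.float64(-2.3))
```

{"method": "play_rows", "body": {"motion": [[1,-0.6,0,0,75],[2.1,-1.2,0,0,75],[3.2,-1.8,0,0,75],[4.3,-2.4,0,0,75],[5.3,-2.9,0,0,75]]}}

```text
clock: 6.65
position: [0.5224, 0.1673, 0.1918]
ee_rot: [-0.0, 0.721, 0.693, -0.0]
contact_force: [-0.1, -0.5, -0.3]
width: 0.0746
gripper_force: 0.0
```

{"method": "play_rows", "body": {"motion": [[1,-0.6,0.2,-1,75],[2.1,-1.2,0.4,-2,75],[3.2,-1.8,0.6,-3,75],[4.3,-2.4,0.8,-4,75],[5.25,-2.9,1.1,-5,75]]}}

```text
clock: 7.28
position: [0.4151, 0.3819, 0.1478]
ee_rot: [0.0, 0.358, 0.934, 0.0]
contact_force: [0.5, 0.8, 0.0]
width: 0.075
gripper_force: 0.0
```

{"method": "play_rows", "body": {"motion": [[0,0,0.5,-1,75],[0,0,1,-2,75],[0,0,1.5,-2.9,75],[0,0,1.7,-2.9,75],[0,0,1.7,-2.9,75]]}}

```text
clock: 7.9
position: [0.4159, 0.3801, 0.0798]
ee_rot: [-0.001, 0.117, 0.993, -0.0]
contact_force: [-0.1, -1.0, -0.3]
width: 0.0751
gripper_force: 0.0
```

Run:
```python
from h import *
th=np.radians(-13.3); print(go([.4281-.008*np.cos(th),.3774-.008*np.sin(th),.004],76.7))
```

```text
(array([-0.11,  0.01,  1.9 ]), np.float64(-0.01), 'now', array([0.4159, 0.3801, 0.0798]), 'yyaw', np.float64(76.6))
```

{"method": "play_rows", "body": {"motion": [[-0.1,0,0.5,0,75],[-0.1,0,1.2,0,75],[-0.1,0,1.7,0,75],[-0.1,0,1.9,0,75],[-0.1,0,1.9,0,75]]}}

```text
clock: 8.52
position: [0.4204, 0.3796, 0.0048]
ee_rot: [0.0, 0.116, 0.993, 0.0]
contact_force: [0.4, 0.3, 0.0]
width: 0.0752
gripper_force: 0.0
```

{"method": "play_rows", "body": {"motion": [[0,0,0,0,40],[0,0,0,0,40],[0,0,0,0,40],[0,0,0,0,40],[0,0,0,0,40]], "newtons": 70}}

```text
clock: 9.15
position: [0.4208, 0.3799, 0.0061]
ee_rot: [0.001, 0.116, 0.993, 0.001]
contact_force: [-0.6, -0.8, 5.1]
width: 0.0478
gripper_force: 73.1
```

{"method": "play_rows", "body": {"motion": [[0,0,-0.2,0,40],[0,0,-0.5,0,40],[0,0,-1,0,40],[0,0,-1.5,0,40],[0,0,-1.5,0,40]]}}

```text
clock: 9.78
position: [0.4213, 0.3804, 0.0665]
ee_rot: [0.002, 0.116, 0.993, 0.002]
contact_force: [0.9, 0.9, -4.3]
width: 0.0476
gripper_force: 73.1
```

Run:
```python
from h import *
d=get("scene");cv2.imwrite("pics/s2.png",cv2.resize(d["img"][100:220,310:450,::-1],(700,600)))
d=get("wrist");cv2.imwrite("pics/w2.png",d["img"][:,:,::-1])
```

```text
(no output)
```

View pics/s2.png

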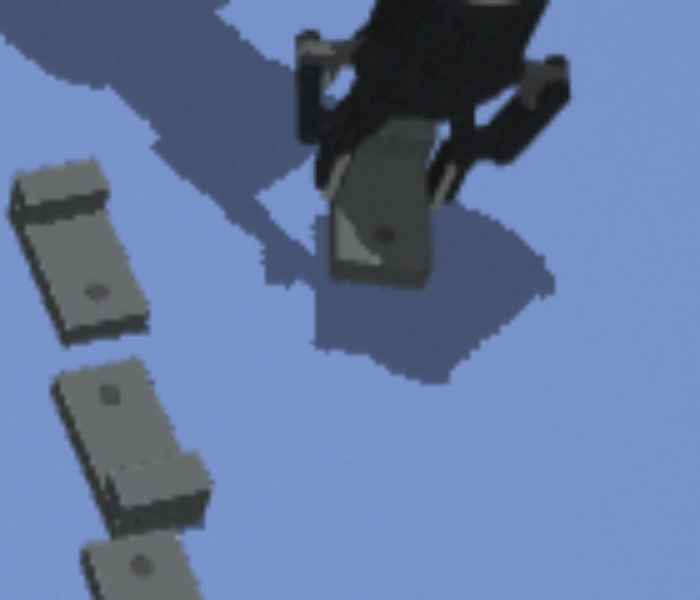

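View pics/w2.png

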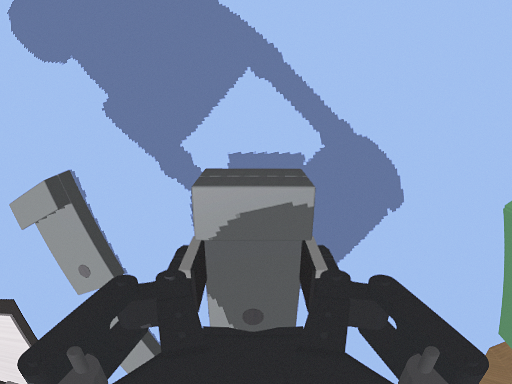

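Run:
```python
from h import *
print(go([.5616,-.0261,.09],-2))
```

```text
(array([-5.78, -9.05, -0.64]), np.float64(7.87), 'now', array([0.4198, 0.3793, 0.0645]), 'yyaw', np.float64(76.7))
```

{"method": "play_rows", "body": {"motion": [[-0.4,-0.7,-0.2,0,40],[-1,-1.6,-0.5,0,40],[-1.6,-2.5,-0.6,0,40],[-2.3,-3.5,-0.6,0,40],[-2.9,-4.5,-0.6,0,40]]}}

```text
clock: 10.5
position: [0.4916, 0.1761, 0.0876]
ee_rot: [-0.001, 0.115, 0.993, -0.0]
contact_force: [0.6, -0.1, -4.0]
width: 0.0481
gripper_force: 73.2
```

{"method": "play_rows", "body": {"motion": [[-0.6,-1,0,1,40],[-1.2,-2,0,2,40],[-1.9,-3,0,3,40],[-2.5,-4,0,4,40],[-2.88,-4.55,0,5,40]]}}

```text
clock: 11.12
position: [0.5619, -0.0282, 0.0873]
ee_rot: [-0.001, 0.528, 0.849, -0.001]
contact_force: [-0.7, 0.4, -3.6]
width: 0.0479
gripper_force: 73.2
```

{"method": "play_rows", "body": {"motion": [[0,0,0.2,1,40],[0,0,0.4,2,40],[0,0,0.7,2.87,40],[0,0,1,2.87,40],[0,0,1,2.87,40]]}}

```text
clock: 11.75
position: [0.5606, -0.0257, 0.0468]
ee_rot: [-0.002, 0.718, 0.696, -0.001]
contact_force: [-0.8, -0.1, -3.5]
width: 0.0476
gripper_force: 73.2
```

Run:
```python
from h import *
for i in range(3): print(go([.5616,-.0261,.012],-2))
print(manip.get_state()["width"])
```

```text
(array([-0.01,  0.03,  0.87]), np.float64(0.02), 'now', array([ 0.5606, -0.0257,  0.0468]), 'yyaw', np.float64(-1.8))
(array([-0.01,  0.03,  0.87]), np.float64(0.02), 'now', array([ 0.5606, -0.0257,  0.0468]), 'yyaw', np.float64(-1.8))
(array([-0.01,  0.03,  0.87]), np.float64(0.02), 'now', array([ 0.5606, -0.0257,  0.0468]), 'yyaw', np.float64(-1.8))
0.0475559809279735
```

Lower, release, rise.

{"method": "play_rows", "body": {"motion": [[0,0.02,0.4,0,40],[0,0.02,0.7,0,40],[0,0.02,0.82,0,40],[0,0.02,0.88,0,40],[0,0.02,0.88,0,40]]}}

```text
clock: 12.38
position: [0.5629, -0.026, 0.0134]
ee_rot: [0.0, 0.719, 0.695, 0.0]
contact_force: [0.9, 0.2, -3.2]
width: 0.0485
gripper_force: 73.2
```

{"method": "play_rows", "body": {"motion": [[0,0,0,0,50],[0,0,0,0,60],[0,0,0,0,65],[0,0,0,0,65],[0,0,-0.3,0,65]]}}

```text
clock: 13.0
position: [0.562, -0.0258, 0.0251]
ee_rot: [-0.001, 0.719, 0.695, -0.001]
contact_force: [-0.0, -1.1, -0.0]
width: 0.065
gripper_force: 0.0
```

{"method": "play_rows", "body": {"motion": [[0,0,-1,0,70],[0,0,-2,0,70],[0.8,-0.1,-3,0,70],[1.9,-0.2,-3.5,0,70],[3,-0.3,-3.5,0,70]]}}

```text
clock: 13.62
position: [0.5564, 0.0954, 0.1687]
ee_rot: [0.002, 0.719, 0.695, 0.002]
contact_force: [-0.7, -0.1, 0.3]
width: 0.07
gripper_force: 0.0
```

```bash
cat >> h.py <<'E'
def pile(z0,z1,roi=(.48,.61,-.16,.07)):
    for n in("top","scene"):
        d=get(n);P,m=cloud(d)
        for b in blobs(P,m,z0,z1,roi=roi,amin=40): print(n,"pile",b.sum(),rect(P[b]),"z",round(float(np.median(P[b][:,2])),4))
E
python3 - <<'E'
from h import *
pile(.012,.028);pile(.034,.05)
plate()
th=np.radians(187.3);print(go([.6447-.008*np.cos(th),.2252-.008*np.sin(th),.09],97.3))
E
```

```text
top pile 511 (563.2, -39.6, 86.7, 49.3, 89.2) z 0.0245
scene pile 562 (563.2, -31.2, 98.9, 53.0, 88.2) z 0.024
top pile 172 (564.9, 5.4, 48.8, 23.9, -1.6) z 0.0425
scene pile 169 (564.2, 6.3, 52.6, 23.8, -1.6) z 0.042
top plate (560.6, -49.2, 208.0, 148.9, 88.0) z 0.006604261159087464
top mat (557.3, -62.9, 216.9, 187.2, 87.7)
scene plate (560.2, -47.4, 209.8, 151.2, 87.2) z 0.006308888237035297
scene mat (558.1, -46.3, 248.1, 188.1, 87.8)
(array([3.4 , 2.33, 1.89]), np.float64(8.07), 'now', array([0.5549, 0.0936, 0.1655]), 'yyaw', np.float64(-2.0))
```

{"method": "play_rows", "body": {"motion": [[0.7,0.5,0.3,-1,75],[1.4,1,0.6,-2,75],[2.1,1.5,0.9,-3,75],[2.8,2,1.2,-4,75],[3.4,2.33,1.5,-5,75]]}}

```text
clock: 14.55
position: [0.6542, 0.2263, 0.1045]
ee_rot: [0.0, 0.356, 0.934, -0.0]
contact_force: [0.1, -0.7, 0.5]
width: 0.0747
gripper_force: 0.0
```

{"method": "play_rows", "body": {"motion": [[0,0,0.1,-1,75],[0,0,0.2,-2,75],[0,0,0.3,-3,75],[0,0,0.4,-4,75],[0,0,0.6,-4.95,75]]}}

```text
clock: 15.18
position: [0.6535, 0.2254, 0.0811]
ee_rot: [0.0, -0.067, 0.998, -0.0]
contact_force: [1.1, -0.7, -0.7]
width: 0.0748
gripper_force: 0.0
```

Run:
```python
from h import *
th=np.radians(187.3);print(go([.6447-.008*np.cos(th),.2252-.008*np.sin(th),.004],97.3))
```

```text
(array([0.02, 0.02, 1.93]), np.float64(0.04), 'now', array([0.6535, 0.2254, 0.0811]), 'yyaw', np.float64(97.7))
```

{"method": "play_rows", "body": {"motion": [[0.02,0.02,0.6,0.04,75],[0.02,0.02,1.2,0.04,75],[0.02,0.02,1.7,0.04,75],[0.02,0.02,1.92,0.04,75],[0.02,0.02,1.92,0.04,75]]}}

```text
clock: 15.8
position: [0.6518, 0.2268, 0.0039]
ee_rot: [-0.001, -0.062, 0.998, -0.0]
contact_force: [-0.5, -0.2, 0.7]
width: 0.0752
gripper_force: 0.0
```

{"method": "play_rows", "body": {"motion": [[0,0,0,0,40],[0,0,0,0,40],[0,0,0,0,40],[0,0,0,0,40],[0,0,0,0,40]], "newtons": 70}}

```text
clock: 16.42
position: [0.653, 0.2278, 0.0062]
ee_rot: [0.002, -0.062, 0.998, 0.0]
contact_force: [-0.4, -1.2, 5.4]
width: 0.048
gripper_force: 74.0
```

{"method": "play_rows", "body": {"motion": [[0,0,-0.2,0,40],[0,0,-0.7,0,40],[0,0,-1.4,0,40],[0,0,-2,0,40],[0,0,-2.1,0,40]]}}

```text
clock: 17.05
position: [0.6526, 0.2282, 0.09]
ee_rot: [0.001, -0.062, 0.998, 0.0]
contact_force: [0.7, -0.8, -3.8]
width: 0.0478
gripper_force: 73.1
```

Run:
```python
from h import *
# TCP at bracket x=-8 -> world 8mm toward -y
print(go([.5622,-.0671,.10],-2))
```

```text
(array([ 3.16, -7.05, -0.26]), np.float64(-8.09), 'now', array([0.6526, 0.2282, 0.09  ]), 'yyaw', np.float64(97.1))
```

{"method": "play_rows", "body": {"motion": [[0.2,-0.5,-0.1,0,40],[0.6,-1.4,-0.2,0,40],[1,-2.3,-0.3,0,40],[1.4,-3.2,-0.3,0,40],[1.8,-4,-0.3,0,40]]}}

```text
clock: 17.68
position: [0.598, 0.0577, 0.0991]
ee_rot: [-0.002, -0.062, 0.998, -0.0]
contact_force: [0.9, -0.4, -3.3]
width: 0.0482
gripper_force: 73.0
```

{"method": "play_rows", "body": {"motion": [[0.3,-0.8,0,1,40],[0.7,-1.6,0,2,40],[1,-2.3,0,3,40],[1.25,-2.85,0,4,40],[1.36,-3.05,0,5,40]]}}

```text
clock: 18.3
position: [0.5589, -0.0698, 0.0992]
ee_rot: [-0.002, 0.369, 0.929, -0.001]
contact_force: [0.3, 0.8, -2.1]
width: 0.0476
gripper_force: 73.1
```

{"method": "play_rows", "body": {"motion": [[0,0,0.1,1,40],[0,0,0.2,2,40],[0,0,0.4,3,40],[0,0,0.6,4,40],[0,0,0.6,4.91,40]]}}

```text
clock: 18.92
position: [0.5587, -0.0682, 0.0745]
ee_rot: [-0.002, 0.721, 0.693, -0.002]
contact_force: [-0.1, 0.2, -3.9]
width: 0.0479
gripper_force: 73.1
```

Run:
```python
from h import *
print(go([.5622,-.0671,.03],-2),manip.get_state()["width"])
d=get("top");P,m=cloud(d); cv2.imwrite("pics/t3.png",cv2.resize(d["img"][150:300,200:360,::-1],(640,600)))
```

```text
(array([0.03, 0.09, 1.11]), np.float64(-0.03), 'now', array([ 0.5587, -0.0682,  0.0745]), 'yyaw', np.float64(-2.3)) 0.047945285452371866
```

View pics/t3.png

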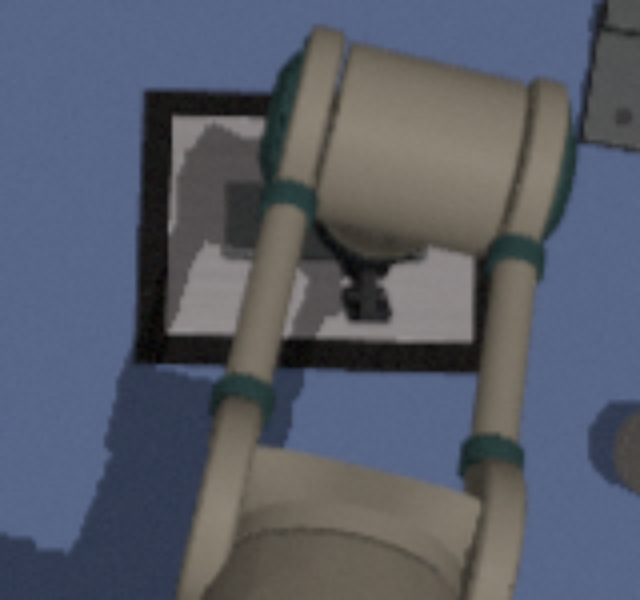

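Run:
```python
from h import *
d=get("scene");P,m=cloud(d)
print(tool()[0])
for (a,b,roi) in((.094,.11,(.5,.62,-.16,-.075)),(.080,.092,(.5,.62,-.16,.05)),(.036,.047,(.5,.62,-.05,.05))):
    for k in blobs(P,m,a,b,roi=roi,amin=30): Q=P[k];print(k.sum(),rect(Q),"z",np.round(np.median(Q[:,2]),4),"y",np.round(np.percentile(Q[:,1],[1,50,99]),4))
```

```text
[ 0.55944092 -0.06826181  0.07514557]
157 (558.4, -97.7, 52.1, 19.6, -1.2) z 0.1046 y [-0.1075 -0.0984 -0.0883]
349 (560.9, -32.8, 52.5, 48.9, -1.2) z 0.0869 y [-0.056  -0.0316 -0.009 ]
166 (564.5, 6.3, 52.5, 23.8, -1.5) z 0.0421 y [-0.0054  0.0059  0.0185]
```

{"method": "play_rows", "body": {"motion": [[0,0.06,0.3,0,40],[0,0.06,0.6,0,40],[0,0.06,0.9,0,40],[0,0.06,1.05,0,40],[0,0.06,1.14,0,40]]}}

```text
clock: 19.65
position: [0.5637, -0.0677, 0.0303]
ee_rot: [-0.0, 0.719, 0.695, -0.0]
contact_force: [0.2, 0.1, -3.2]
width: 0.0477
gripper_force: 73.0
```

{"method": "play_rows", "body": {"motion": [[0,0,0.01,0,40],[0,0,0.01,0,55],[0,0,0,0,65],[0,0,0,0,65],[0,0,-0.3,0,65]]}}

```text
clock: 20.27
position: [0.5632, -0.0676, 0.0428]
ee_rot: [-0.001, 0.719, 0.695, -0.0]
contact_force: [-0.3, 0.4, -0.7]
width: 0.065
gripper_force: 0.0
```

{"method": "play_rows", "body": {"motion": [[0,0,-1,0,70],[0,0,-2,0,70],[0.8,-0.1,-3,0,70],[2,-0.4,-3.5,0,70],[3.2,-1,-3.5,0,70]]}}

```text
clock: 20.9
position: [0.5302, 0.0625, 0.1862]
ee_rot: [0.002, 0.72, 0.694, 0.003]
contact_force: [0.8, 0.9, 0.1]
width: 0.0699
gripper_force: 0.0
```

Run:
```python
from h import *
pile(.036,.047);pile(.052,.068)
th=np.radians(9.1);print(go([.4081-.008*np.cos(th),.2257-.008*np.sin(th),.10],-80.9))
```

```text
top pile 499 (564.4, -49.3, 69.4, 48.6, 89.0) z 0.0422
scene pile 711 (564.9, -43.9, 125.9, 53.1, -89.7) z 0.0422
top pile 185 (563.7, -96.7, 50.0, 24.2, -1.0) z 0.0603
scene pile 185 (565.0, -95.9, 51.4, 23.3, -1.5) z 0.0601
(array([ 3.95, -3.33,  2.09]), np.float64(7.91), 'now', array([0.5281, 0.0621, 0.1839]), 'yyaw', np.float64(-1.8))
```

{"method": "play_rows", "body": {"motion": [[0.8,-0.65,0.3,-1,75],[1.6,-1.3,0.6,-2,75],[2.4,-2,0.9,-3,75],[3.2,-2.7,1.2,-4,75],[3.95,-3.33,1.5,-5,75]]}}

```text
clock: 21.72
position: [0.4009, 0.224, 0.1228]
ee_rot: [0.001, 0.356, 0.934, 0.0]
contact_force: [0.6, -0.3, 0.3]
width: 0.0746
gripper_force: 0.0
```

{"method": "play_rows", "body": {"motion": [[0,0,0.2,-1,75],[0,0,0.4,-2,75],[0,0,0.6,-3,75],[0,0,0.8,-4,75],[0,0,1,-5.1,75]]}}

```text
clock: 22.35
position: [0.402, 0.2231, 0.0828]
ee_rot: [0.0, -0.079, 0.997, -0.0]
contact_force: [-0.6, 0.0, -1.1]
width: 0.0752
gripper_force: 0.0
```

Run:
```python
from h import *
th=np.radians(9.1);print(go([.4081-.008*np.cos(th),.2257-.008*np.sin(th),.004],99.1))
```

```text
(array([0.04, 0.04, 1.97]), np.float64(-0.01), 'now', array([0.402 , 0.2231, 0.0828]), 'yyaw', np.float64(99.0))
```

{"method": "play_rows", "body": {"motion": [[0.04,0.04,0.6,0,75],[0.04,0.04,1.2,0,75],[0.04,0.04,1.7,0,75],[0.04,0.04,1.96,0,75],[0.04,0.04,1.96,0,75]]}}

```text
clock: 22.98
position: [0.3991, 0.2248, 0.0041]
ee_rot: [-0.0, -0.076, 0.997, -0.0]
contact_force: [-0.5, 0.7, 0.5]
width: 0.0752
gripper_force: 0.0
```

{"method": "play_rows", "body": {"motion": [[0,0,0,0,40],[0,0,0,0,40],[0,0,0,0,40],[0,0,0,0,40],[0,0,0,0,40]], "newtons": 70}}

```text
clock: 23.6
position: [0.3997, 0.2253, 0.0057]
ee_rot: [0.001, -0.077, 0.997, 0.0]
contact_force: [-0.9, -2.6, 4.7]
width: 0.048
gripper_force: 72.6
```

{"method": "play_rows", "body": {"motion": [[0,0,-0.2,0,40],[0,0,-0.7,0,40],[0,0,-1.4,0,40],[0,0,-2.1,0,40],[0,0,-2.6,0,40]]}}

```text
clock: 24.22
position: [0.3987, 0.2255, 0.11]
ee_rot: [0.001, -0.077, 0.997, 0.0]
contact_force: [0.1, 0.3, -2.7]
width: 0.0481
gripper_force: 73.2
```

Run:
```python
from h import *
print(go([.5635,-.0245,.115],-2))
```

```text
(array([-3.12, -6.81, -0.12]), np.float64(-7.92), 'now', array([0.3987, 0.2255, 0.11  ]), 'yyaw', np.float64(98.8))
```

{"method": "play_rows", "body": {"motion": [[-0.2,-0.5,-0.1,0,40],[-0.6,-1.3,-0.1,0,40],[-1,-2.2,-0.1,0,40],[-1.4,-3.1,-0.1,0,40],[-1.8,-3.9,-0.1,0,40]]}}

```text
clock: 24.85
position: [0.4938, 0.0811, 0.1127]
ee_rot: [-0.0, -0.076, 0.997, 0.0]
contact_force: [-0.6, 0.5, -3.5]
width: 0.0477
gripper_force: 73.1
```

{"method": "play_rows", "body": {"motion": [[-0.3,-0.7,0,1,40],[-0.7,-1.5,0,2,40],[-1,-2.2,0,3,40],[-1.25,-2.7,0,4,40],[-1.32,-2.91,0,5,40]]}}

```text
clock: 25.48
position: [0.5642, -0.0259, 0.1125]
ee_rot: [0.0, 0.355, 0.935, 0.0]
contact_force: [0.2, -0.1, -3.5]
width: 0.0481
gripper_force: 73.1
```

{"method": "play_rows", "body": {"motion": [[0,0,0.1,1,40],[0,0,0.2,2,40],[0,0,0.3,3,40],[0,0,0.4,4,40],[0,0,0.5,5.05,40]]}}

```text
clock: 26.1
position: [0.5631, -0.0246, 0.0924]
ee_rot: [-0.0, 0.72, 0.694, -0.0]
contact_force: [0.3, 0.4, -2.5]
width: 0.0481
gripper_force: 73.1
```

```bash
cat >> h.py <<'E'
def held(zt,zl):
    """scene-camera look at held bracket (TCP zt, roi) and the lower heels"""
    import numpy as np
    d=get("scene");P,m=cloud(d);t=tool()[0];print("tcp",np.round(t,4))
    for nm,a,b in(("heldheel",t[2]+.024,t[2]+.036),("heldleg",t[2]+.007,t[2]+.018),("lowheel",zl-.005,zl+.006)):
        for k in blobs(P,m,a,b,roi=(.5,.63,-.17,.07),amin=30):
            Q=P[k];print(nm,k.sum(),rect(Q),"z",round(float(np.median(Q[:,2])),4),"y",np.round(np.percentile(Q[:,1],[.5,50,99.5])*1000,1))
E
python3 - <<'E'
from h import *
print(go([.5635,-.0245,.048],-2));held(0,.0602)
E
```

```text
(array([0.  , 0.01, 1.11]), np.float64(-0.01), 'now', array([ 0.5631, -0.0246,  0.0924]), 'yyaw', np.float64(-2.1))
tcp [ 0.5627 -0.0245  0.0919]
heldheel 192 (565.1, 6.6, 52.4, 23.9, -0.6) z 0.1229 y [-5.4  6.7 18.5]
heldleg 311 (563.1, -60.0, 52.5, 41.7, -1.5) z 0.1048 y [-81.2 -61.  -39.4]
heldleg 51 (581.5, -2.9, 38.8, 21.0, 39.7) z 0.1046 y [-11.7  -5.7  17.1]
lowheel 168 (564.6, -95.8, 51.8, 23.2, -1.2) z 0.0602 y [-107.6  -96.7  -84.5]
```

{"method": "play_rows", "body": {"motion": [[-0.03,0,0.3,0,40],[-0.03,0,0.6,0,40],[-0.03,0,0.9,0,40],[-0.03,0,1.05,0,40],[-0.03,0,1.13,0,40]]}}

```text
clock: 26.78
position: [0.563, -0.026, 0.0477]
ee_rot: [-0.001, 0.718, 0.697, -0.0]
contact_force: [-6.2, 1.0, 17.7]
width: 0.048
gripper_force: 75.3
```

{"method": "play_rows", "body": {"motion": [[0,0,0.01,0,40],[0,0,0.01,0,55],[0,0,0,0,65],[0,0,0,0,65],[0,0,-0.3,0,65]]}}

```text
clock: 27.4
position: [0.5629, -0.026, 0.0589]
ee_rot: [-0.001, 0.718, 0.696, -0.001]
contact_force: [0.4, 0.3, 0.1]
width: 0.065
gripper_force: 0.0
```

{"method": "play_rows", "body": {"motion": [[0,0,-1,0,70],[0,0,-2,0,70],[0.8,0,-2.8,0,70],[2,0,-3,0,70],[3.2,0,-3,0,70]]}}

```text
clock: 28.02
position: [0.5684, 0.1029, 0.1817]
ee_rot: [0.001, 0.718, 0.696, 0.002]
contact_force: [0.6, -0.3, 0.3]
width: 0.0701
gripper_force: 0.0
```

Run:
```python
from h import *
pile(.052,.065);pile(.071,.085)
th=np.radians(189.8);print(go([.536-.008*np.cos(th),.2298-.008*np.sin(th),.10],99.8))
```

```text
top pile 738 (564.1, -47.3, 123.6, 50.4, 89.6) z 0.0603
scene pile 761 (563.8, -46.5, 122.9, 52.7, 89.7) z 0.0601
top pile 176 (564.4, 5.3, 46.8, 23.2, -0.6) z 0.0783
scene pile 176 (565.7, 5.5, 51.4, 22.6, -4.3) z 0.0781
(array([ 3.2 , -0.68,  2.  ]), np.float64(7.86), 'now', array([0.5674, 0.1024, 0.18  ]), 'yyaw', np.float64(-1.6))
```

{"method": "play_rows", "body": {"motion": [[0.7,-0.15,0.3,-1,75],[1.4,-0.3,0.6,-2,75],[2.1,-0.4,0.9,-3,75],[2.8,-0.6,1.2,-4,75],[3.2,-0.68,1.5,-5,75]]}}

```text
clock: 28.85
position: [0.5442, 0.2302, 0.1191]
ee_rot: [0.0, 0.354, 0.935, -0.0]
contact_force: [-0.4, 0.6, -0.4]
width: 0.0748
gripper_force: 0.0
```

{"method": "play_rows", "body": {"motion": [[0,0,0.2,-1,75],[0,0,0.4,-2,75],[0,0,0.6,-3,75],[0,0,0.8,-4,75],[0,0,1,-5.14,75]]}}

```text
clock: 29.48
position: [0.5447, 0.2289, 0.0792]
ee_rot: [0.0, -0.081, 0.997, -0.0]
contact_force: [0.1, -0.1, 0.2]
width: 0.0751
gripper_force: 0.0
```

Run:
```python
from h import *
th=np.radians(189.8);print(go([.536-.008*np.cos(th),.2298-.008*np.sin(th),.004],99.8))
```

```text
(array([0.01, 0.06, 1.88]), np.float64(-0.05), 'now', array([0.5447, 0.2289, 0.0792]), 'yyaw', np.float64(99.3))
```

{"method": "play_rows", "body": {"motion": [[0.01,0.06,0.6,-0.05,75],[0.01,0.06,1.2,-0.05,75],[0.01,0.06,1.7,-0.05,75],[0.01,0.06,1.88,-0.05,75],[0.01,0.06,1.88,-0.05,75]]}}

```text
clock: 30.1
position: [0.5436, 0.2321, 0.004]
ee_rot: [-0.0, -0.082, 0.997, -0.0]
contact_force: [-0.5, -0.0, 0.2]
width: 0.075
gripper_force: 0.0
```

{"method": "play_rows", "body": {"motion": [[0,0,0,0,40],[0,0,0,0,40],[0,0,0,0,40],[0,0,0,0,40],[0,0,0,0,40]], "newtons": 70}}

```text
clock: 30.72
position: [0.5444, 0.2329, 0.0057]
ee_rot: [0.001, -0.083, 0.997, -0.0]
contact_force: [0.1, -1.3, 6.1]
width: 0.0481
gripper_force: 73.8
```

{"method": "play_rows", "body": {"motion": [[0,0,-0.2,0,40],[0,0,-0.7,0,40],[0,0,-1.5,0,40],[0,0,-2.3,0,40],[0,0,-3.0,0,40]]}}

```text
clock: 31.35
position: [0.5428, 0.2331, 0.1251]
ee_rot: [-0.0, -0.083, 0.997, 0.0]
contact_force: [-0.0, 0.6, -3.7]
width: 0.0481
gripper_force: 72.8
```

Run:
```python
from h import *
print(go([.563,-.0668,.13],-2))
```

```text
(array([ 0.74, -7.48, -0.13]), np.float64(-7.85), 'now', array([0.5428, 0.2331, 0.1251]), 'yyaw', np.float64(99.5))
```

{"method": "play_rows", "body": {"motion": [[0.05,-0.5,-0.1,0,40],[0.15,-1.5,-0.1,0,40],[0.25,-2.5,-0.1,0,40],[0.33,-3.3,-0.1,0,40],[0.42,-4.2,-0.1,0,40]]}}

```text
clock: 31.98
position: [0.5529, 0.0623, 0.1265]
ee_rot: [-0.002, -0.083, 0.997, -0.0]
contact_force: [0.1, 0.3, -3.7]
width: 0.0481
gripper_force: 72.9
```

{"method": "play_rows", "body": {"motion": [[0.1,-0.8,0,1,40],[0.16,-1.7,0,2,40],[0.24,-2.5,0,3,40],[0.3,-3.05,0,4,40],[0.32,-3.28,0,5,40]]}}

```text
clock: 32.6
position: [0.5619, -0.0694, 0.1264]
ee_rot: [-0.002, 0.35, 0.937, -0.001]
contact_force: [-0.4, 0.5, -3.5]
width: 0.048
gripper_force: 73.0
```

{"method": "play_rows", "body": {"motion": [[0,0,0,1,40],[0,0,0.1,2,40],[0,0,0.2,3,40],[0,0,0.3,4,40],[0,0,0.4,5.13,40]]}}

```text
clock: 33.22
position: [0.5617, -0.0678, 0.1103]
ee_rot: [-0.001, 0.717, 0.697, -0.001]
contact_force: [0.1, -0.1, -2.9]
width: 0.048
gripper_force: 73.0
```

Run:
```python
from h import *
print(go([.563,-.0668,.066],-2));held(0,.0782)
```

```text
(array([0.03, 0.04, 1.11]), np.float64(0.04), 'now', array([ 0.5617, -0.0678,  0.1103]), 'yyaw', np.float64(-1.6))
tcp [ 0.5613 -0.0677  0.1098]
heldheel 155 (562.1, -96.2, 50.0, 20.7, 1.0) z 0.1406 y [-106.   -96.8  -85.6]
heldleg 366 (563.4, -31.9, 52.1, 48.3, 0.2) z 0.1229 y [-55.8 -31.6  -7.9]
lowheel 169 (565.1, 5.6, 53.6, 22.6, -4.2) z 0.078 y [-6.9  5.5 17.7]
```

{"method": "play_rows", "body": {"motion": [[-0.03,0.03,0.3,0.08,40],[-0.03,0.03,0.6,0.08,40],[-0.03,0.03,0.9,0.08,40],[-0.03,0.03,1.05,0.08,40],[-0.03,0.03,1.12,0.08,40]]}}

```text
clock: 33.9
position: [0.5646, -0.0682, 0.0667]
ee_rot: [-0.0, 0.719, 0.695, -0.0]
contact_force: [1.0, 0.0, -2.4]
width: 0.048
gripper_force: 72.9
```

{"method": "play_rows", "body": {"motion": [[0,0,0,0,40],[0,0,0,0,55],[0,0,0,0,65],[0,0,0,0,65],[0,0,-0.3,0,65]]}}

```text
clock: 34.52
position: [0.5642, -0.0681, 0.0792]
ee_rot: [-0.001, 0.72, 0.694, -0.0]
contact_force: [0.4, 0.2, 0.6]
width: 0.0654
gripper_force: 0.0
```

{"method": "play_rows", "body": {"motion": [[0,0,-1,0,70],[0,0,-2,0,70],[-0.8,0,-2.8,0,70],[-2,0,-3,0,70],[-3.2,0,-3,0,70]]}}

```text
clock: 35.15
position: [0.5611, -0.1975, 0.2019]
ee_rot: [0.002, 0.719, 0.695, 0.001]
contact_force: [0.5, 0.4, -1.7]
width: 0.0697
gripper_force: 0.0
```

Run:
```python
from h import *
pile(.071,.083);pile(.089,.103)
d=get("top");P,m=cloud(d)
for b in blobs(P,m,.012,.3,roi=(.3,.8,-.5,-.2)): Q=P[b];print(b.sum(),rect(Q),Q[:,2].max())
th=np.radians(169.5);print(go([.6637-.008*np.cos(th),-.2587-.008*np.sin(th),.10],79.5),manip.get_state()["qpos"])
```

```text
top pile 741 (565.3, -38.1, 110.0, 49.5, 89.4) z 0.0785
scene pile 759 (566.0, -45.3, 126.1, 53.5, -89.3) z 0.078
top pile 194 (565.7, -96.1, 48.8, 23.3, -1.2) z 0.0962
scene pile 184 (564.8, -95.0, 52.5, 22.5, -1.8) z 0.0958
499 (783.2, -437.0, 81.5, 33.4, 89.7) 0.15380224874857001
186 (675.4, -241.4, 88.0, 26.2, -22.4) 0.04314903603910187
811 (406.8, -270.9, 61.7, 57.0, -12.4) 0.19519628464553018
(array([-1.51,  2.84,  2.49]), np.float64(-8.16), 'now', array([ 0.5601, -0.1959,  0.1997]), 'yyaw', np.float64(-2.1)) [-4.54175323e-01  3.22017958e-01  1.51723126e+00  8.52407345e-04
  1.30244426e+00 -4.18305626e-01]
```

{"method": "play_rows", "body": {"motion": [[-0.3,0.6,0.2,1,75],[-0.6,1.2,0.5,2,75],[-0.9,1.8,0.9,3,75],[-1.2,2.4,1.3,4,75],[-1.51,2.84,1.7,5,75]]}}

```text
clock: 36.02
position: [0.6729, -0.2589, 0.1309]
ee_rot: [-0.0, 0.946, 0.324, 0.0]
contact_force: [0.8, -0.6, 0.1]
width: 0.0751
gripper_force: 0.0
```

{"method": "play_rows", "body": {"motion": [[0,0,0.2,1,75],[0,0,0.4,2,75],[0,0,0.6,3,75],[0,0,0.8,4,75],[0,0,1,4.84,75]]}}

```text
clock: 36.65
position: [0.6719, -0.2585, 0.0912]
ee_rot: [-0.0, 0.996, -0.092, -0.0]
contact_force: [0.8, 0.9, 0.5]
width: 0.0749
gripper_force: 0.0
```

Run:
```python
from h import *
th=np.radians(169.5);print(go([.6637-.008*np.cos(th),-.2587-.008*np.sin(th),.004],79.5))
d=get("scene");P,m=cloud(d)
for b in blobs(P,m,.028,.045,roi=(.55,.8,-.4,-.18)): print(rect(P[b]))
for b in blobs(P,m,.012,.024,roi=(.55,.8,-.4,-.18)): print(rect(P[b]))
cv2.imwrite("pics/s5.png",cv2.resize(d["img"][60:300,60:350,::-1],(725,600)))
```

```text
(array([-0.  ,  0.04,  2.18]), np.float64(-0.01), 'now', array([ 0.6719, -0.2585,  0.0912]), 'yyaw', np.float64(-100.6))
(700.7, -265.3, 51.2, 25.3, 81.6)
(667.7, -259.2, 92.8, 50.9, -10.4)
```

View pics/s5.png

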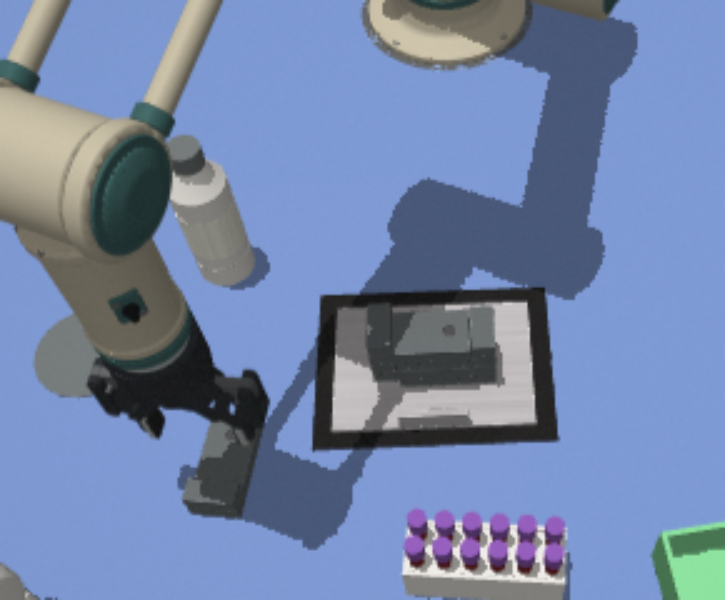

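{"method": "play_rows", "body": {"motion": [[0,0.04,0.6,0,75],[0,0.04,1.3,0,75],[0,0.04,1.9,0,75],[0,0.04,2.18,0,75],[0,0.04,2.18,0,75]]}}

```text
clock: 37.33
position: [0.6712, -0.2611, 0.0036]
ee_rot: [-0.0, 0.996, -0.09, -0.001]
contact_force: [-0.7, 0.4, -0.2]
width: 0.0748
gripper_force: 0.0
```

{"method": "play_rows", "body": {"motion": [[0,0,0,0,40],[0,0,0,0,40],[0,0,0,0,40],[0,0,0,0,40],[0,0,0,0,40]], "newtons": 70}}

```text
clock: 37.95
position: [0.6725, -0.2625, 0.0061]
ee_rot: [0.0, 0.996, -0.091, 0.002]
contact_force: [0.1, 0.9, 6.6]
width: 0.0478
gripper_force: 74.3
```

{"method": "play_rows", "body": {"motion": [[0,0,-0.2,0,40],[0,0,-0.7,0,40],[0,0,-1.6,0,40],[0,0,-2.6,0,40],[0,0,-3.6,0,40]]}}

```text
clock: 38.58
position: [0.6705, -0.262, 0.1483]
ee_rot: [-0.0, 0.996, -0.091, -0.001]
contact_force: [0.8, 0.3, -4.0]
width: 0.0477
gripper_force: 73.2
```

Run:
```python
from h import *
print(go([.5645,-.0235,.15],-2))
```

```text
(array([-3.69, -5.38, -0.03]), np.float64(8.16), 'now', array([ 0.6705, -0.262 ,  0.1483]), 'yyaw', np.float64(-100.4))
```

{"method": "play_rows", "body": {"motion": [[-0.3,-0.4,0,0,40],[-0.8,-1.1,0,0,40],[-1.3,-1.9,0,0,40],[-1.8,-2.6,0,0,40],[-2.2,-3.2,0,0,40]]}}

```text
clock: 39.2
position: [0.6064, -0.1189, 0.1474]
ee_rot: [-0.0, 0.996, -0.091, -0.001]
contact_force: [-0.0, -0.9, -3.7]
width: 0.0478
gripper_force: 73.3
```

{"method": "play_rows", "body": {"motion": [[-0.4,-0.6,0,-1,40],[-0.8,-1.2,0,-2,40],[-1.2,-1.7,0,-3,40],[-1.45,-2.1,0,-4,40],[-1.49,-2.18,0,-5,40]]}}

```text
clock: 39.83
position: [0.5634, -0.0225, 0.1476]
ee_rot: [-0.001, 0.94, 0.342, -0.001]
contact_force: [-0.0, -0.8, -4.4]
width: 0.0479
gripper_force: 73.3
```

{"method": "play_rows", "body": {"motion": [[0,0,0,-1,40],[0,0,0.1,-2,40],[0,0,0.2,-3,40],[0,0,0.3,-4,40],[0,0,0.4,-4.84,40]]}}

```text
clock: 40.45
position: [0.5643, -0.0238, 0.1315]
ee_rot: [-0.001, 0.718, 0.696, -0.001]
contact_force: [-0.2, 1.2, -3.2]
width: 0.0479
gripper_force: 73.3
```

Run:
```python
from h import *
print(go([.5645,-.0235,.084],-2));held(0,.0961)
```

```text
(array([0.01, 0.01, 1.19]), np.float64(0.03), 'now', array([ 0.5643, -0.0238,  0.1315]), 'yyaw', np.float64(-1.7))
tcp [ 0.564  -0.0237  0.1309]
heldheel 191 (566.4, 6.2, 52.6, 21.0, -4.3) z 0.1617 y [-6.   5.7 17.6]
heldleg 345 (564.2, -59.9, 50.6, 44.5, -1.7) z 0.1436 y [-82.5 -61.4 -38.2]
heldleg 44 (575.3, 2.8, 33.6, 25.5, -4.0) z 0.1436 y [-10.8  -1.7  14.6]
lowheel 166 (564.3, -94.9, 52.6, 22.2, -1.4) z 0.096 y [-106.1  -96.   -84.2]
```

{"method": "play_rows", "body": {"motion": [[0.02,0,0.3,0,40],[0.02,0,0.7,0,40],[0.02,0,1,0,40],[0.02,0,1.13,0,40],[0.02,0,1.19,0,40]]}}

```text
clock: 41.12
position: [0.5651, -0.023, 0.0841]
ee_rot: [-0.0, 0.72, 0.694, -0.0]
contact_force: [-1.5, 0.6, 7.1]
width: 0.0478
gripper_force: 74.6
```

{"method": "play_rows", "body": {"motion": [[0,0,0,0,40],[0,0,0,0,55],[0,0,0,0,65],[0,0,0,0,65],[0,0,-0.3,0,65]]}}

```text
clock: 41.75
position: [0.5646, -0.0229, 0.0964]
ee_rot: [-0.001, 0.72, 0.694, -0.0]
contact_force: [1.7, 0.4, -0.0]
width: 0.0648
gripper_force: 0.0
```

{"method": "play_rows", "body": {"motion": [[0,0,-1,0,70],[0,0,-2,0,85],[0,-0.8,-2.8,0,85],[0,-1.8,-3,0,85],[0,-3,-3,0,85]]}}

```text
clock: 42.38
position: [0.4454, -0.0189, 0.2184]
ee_rot: [0.002, 0.719, 0.695, 0.001]
contact_force: [0.5, -0.5, 0.3]
width: 0.085
gripper_force: 0.0
```

Run:
```python
from h import *
print(go([.45,-.05,.2],0))
for n in("top","scene"):
    d=get(n);P,m=cloud(d)
    for b in blobs(P,m,.012,.2,roi=(.3,.65,-.5,-.2)):
        Q=P[b];print(n,b.sum(),rect(Q),Q[:,2].max())
        for a,c in((.05,.10),(.10,.14),(.185,.2)):
            k=Q[(Q[:,2]>a)&(Q[:,2]<c)]
            if len(k)>10: print("  ",a,rect(k))
    cv2.imwrite(f"pics/{n}6.png",cv2.resize(d["img"][:,:,::-1],(800,600)))
pile(.089,.101);pile(.107,.121)
```

```text
(array([-0.77,  0.14,  0.46]), np.float64(-0.2), 'now', array([ 0.4454, -0.0189,  0.2184]), 'yyaw', np.float64(-2.0))
top 809 (406.9, -270.0, 61.7, 57.1, -12.9) 0.19505639938704455
   0.05 (410.1, -256.1, 61.6, 26.7, -13.0)
   0.1 (408.5, -259.2, 59.4, 32.3, -13.8)
   0.185 (406.2, -273.0, 33.3, 31.7, 87.9)
scene 1247 (412.7, -271.4, 62.1, 52.8, -74.6) 0.19310245717739838
   0.05 (422.5, -266.8, 62.1, 31.8, -68.4)
   0.1 (417.3, -271.9, 60.9, 44.2, -85.6)
   0.185 (406.5, -273.5, 34.9, 33.2, 25.4)
top pile 774 (564.9, -56.8, 101.6, 51.3, 89.4) z 0.0965
scene pile 787 (566.0, -44.2, 123.9, 52.6, 88.2) z 0.096
top pile 197 (567.6, 5.4, 48.0, 22.5, -0.7) z 0.1145
scene pile 191 (567.3, 6.7, 52.4, 23.9, -4.1) z 0.1141
```

View pics/scene6.png

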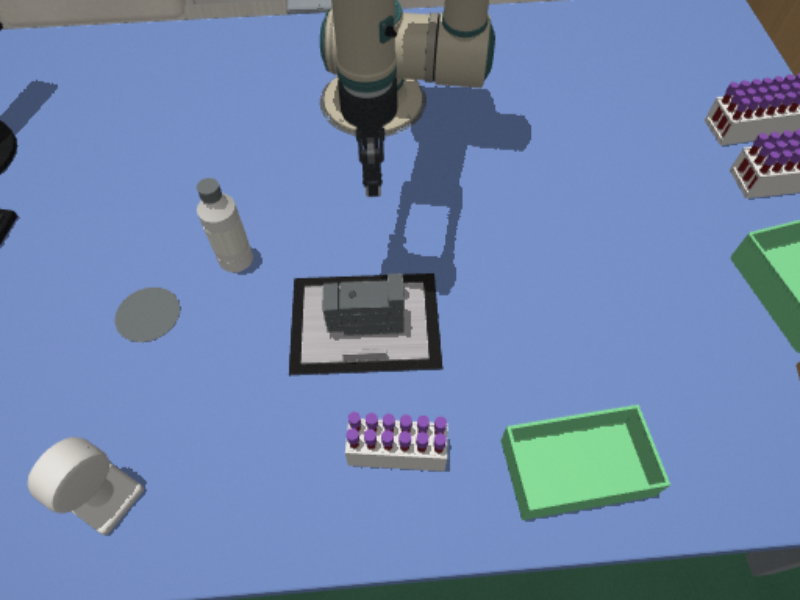

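Run:
```python
from h import *
print(go([.4064,-.2732,.26],-54.1))
```

```text
(array([-6.39, -0.78, -1.07]), np.float64(5.21), 'now', array([ 0.4466, -0.019 ,  0.2173]), 'yyaw', np.float64(-2.0))
```

{"method": "play_rows", "body": {"motion": [[-0.5,-0.1,-0.6,0,85],[-1.2,-0.2,-1.07,0,85],[-2,-0.3,-1.07,0,85],[-2.8,-0.4,-1.07,0,85],[-3.4,-0.4,-1.07,0,85]]}}

```text
clock: 43.3
position: [0.4255, -0.1559, 0.2594]
ee_rot: [0.0, 0.72, 0.694, 0.0]
contact_force: [0.8, -0.2, -0.4]
width: 0.0847
gripper_force: 0.0
```

{"method": "play_rows", "body": {"motion": [[-0.7,-0.1,0,1,85],[-1.4,-0.2,0,2,85],[-2.1,-0.3,0,3,85],[-2.7,-0.38,0,4,85],[-3,-0.38,0,5,85]]}}

```text
clock: 43.92
position: [0.4059, -0.2758, 0.259]
ee_rot: [0.0, 0.947, 0.322, -0.0]
contact_force: [0.6, 0.0, 0.5]
width: 0.0852
gripper_force: 0.0
```

{"method": "play_rows", "body": {"motion": [[0,0,0,0.2,85],[0,0,0,0.2,85]]}}

```text
clock: 44.18
position: [0.4055, -0.2734, 0.2591]
ee_rot: [-0.0, 0.951, 0.31, 0.0]
contact_force: [-0.0, -0.1, -0.3]
width: 0.085
gripper_force: 0.0
```

Run:
```python
from h import *
print(go([.4064,-.2732,.122],-54.1))
d=get("scene");P,m=cloud(d)
for b in blobs(P,m,.185,.198,roi=(.3,.65,-.5,-.2),amin=15): print(rect(P[b]))
cv2.imwrite("pics/s7.png",cv2.resize(d["img"][20:220,60:310,::-1],(750,600)))
```

```text
(array([0.02, 0.01, 3.43]), np.float64(0.02), 'now', array([ 0.4055, -0.2734,  0.2591]), 'yyaw', np.float64(-53.9))
(367.8, -289.5, 33.4, 32.9, -37.6)
```

View pics/s7.png

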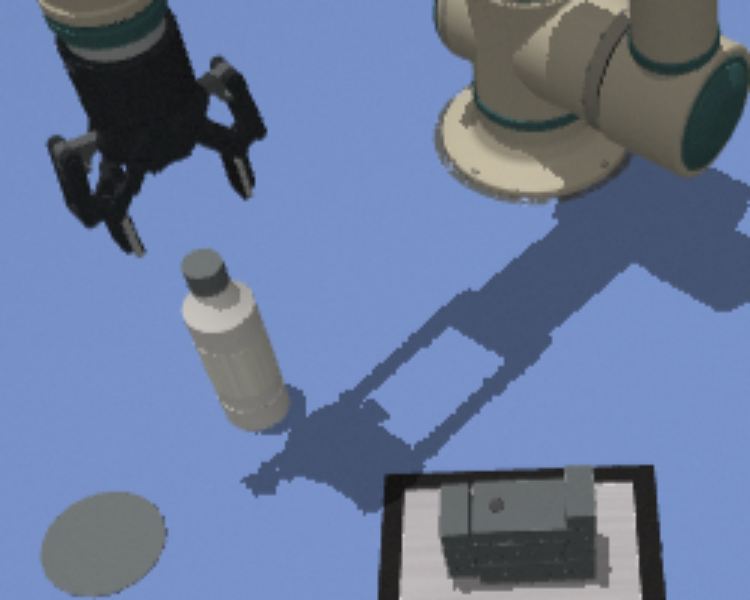

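Run:
```python
from h import *
print(go([.3678,-.2895,.26],-41.9))
for n in("scene","top"):
    d=get(n);P,m=cloud(d)
    for a,c in((.185,.198),(.1,.14),(.02,.06)):
        for b in blobs(P,m,a,c,roi=(.3,.65,-.5,-.2),amin=15): print(n,a,rect(P[b]),P[b].mean(0))
```

```text
(array([-1.  , -0.22, -0.02]), np.float64(-1.2), 'now', array([ 0.4054, -0.2731,  0.2591]), 'yyaw', np.float64(-53.9))
scene 0.185 (368.6, -289.9, 34.8, 32.6, 39.0) [ 0.36894428 -0.28979029  0.18976623]
scene 0.1 (381.2, -284.0, 62.2, 35.0, -66.2) [ 0.38944743 -0.28277829  0.12055416]
scene 0.02 (384.4, -283.5, 61.0, 30.8, -68.0) [ 0.39003078 -0.28236859  0.03961971]
top 0.1 (380.4, -272.6, 55.9, 20.3, -35.3) [ 0.38016039 -0.26857195  0.12092709]
top 0.02 (374.5, -272.4, 59.4, 23.5, -21.3) [ 0.37659922 -0.26792384  0.03859668]
```

{"method": "play_rows", "body": {"motion": [[-0.4,-0.1,0,-0.5,85],[-0.98,-0.22,0,-1,85],[-0.98,-0.22,0,-1.2,85],[-0.98,-0.22,0,-1.2,85]]}}

```text
clock: 44.82
position: [0.3687, -0.2891, 0.2595]
ee_rot: [0.0, 0.914, 0.406, 0.001]
contact_force: [0.5, 0.6, 1.3]
width: 0.085
gripper_force: 0.0
```

Run:
```python
from h import *
print(go([.3682,-.2897,.122],-41.9))
d=get("scene");P,m=cloud(d)
for b in blobs(P,m,.185,.198,roi=(.3,.65,-.5,-.2),amin=15): print(rect(P[b]),P[b].mean(0))
```

```text
(array([-0.02, -0.  ,  3.44]), np.float64(-0.01), 'now', array([ 0.3687, -0.2891,  0.2595]), 'yyaw', np.float64(-42.0))
(367.6, -289.8, 33.5, 32.7, 39.3) [ 0.36858048 -0.28991647  0.18963714]
```

{"method": "play_rows", "body": {"motion": [[-0.01,0,0.5,0,85],[-0.01,0,1.2,0,85],[-0.01,0,2,0,85],[-0.01,0,2.6,0,85],[-0.01,0,3,0,85]]}}

```text
clock: 45.5
position: [0.3682, -0.2889, 0.138]
ee_rot: [-0.001, 0.914, 0.407, -0.0]
contact_force: [-0.6, 0.0, 0.5]
width: 0.0851
gripper_force: 0.0
```

{"method": "play_rows", "body": {"motion": [[0,0,0.1,0,85],[0,0,0.2,0,85],[0,0,0.3,0,85],[0,0,0.4,0,85],[0,0,0.43,0,85]]}}

```text
clock: 46.12
position: [0.3678, -0.2897, 0.122]
ee_rot: [-0.0, 0.914, 0.406, 0.0]
contact_force: [-0.1, -0.1, -0.3]
width: 0.0848
gripper_force: 0.0
```

{"method": "play_rows", "body": {"motion": [[0,0,0,0,75],[0,0,0,0,68],[0,0,0,0,62],[0,0,0,0,56],[0,0,0,0,50]], "newtons": 30}}

```text
clock: 46.75
position: [0.3681, -0.29, 0.1226]
ee_rot: [0.0, 0.914, 0.406, 0.0]
contact_force: [0.3, -0.6, 5.7]
width: 0.0606
gripper_force: 32.6
```

Run:
```python
from h import *
print(go([.5113,-.4182,.122],-41.9),manip.get_state()["contact_force"])
d=get("scene")
cv2.imwrite("pics/s8.png",cv2.resize(d["img"][40:220,60:285,::-1],(750,600)))
```

```text
(array([0.02, 4.81, 0.02]), np.float64(-0.01), 'now', array([ 0.3681, -0.29  ,  0.1226]), 'yyaw', np.float64(-42.0)) [ 0.27593294 -0.56226342  5.69458066]
```

View pics/s8.png

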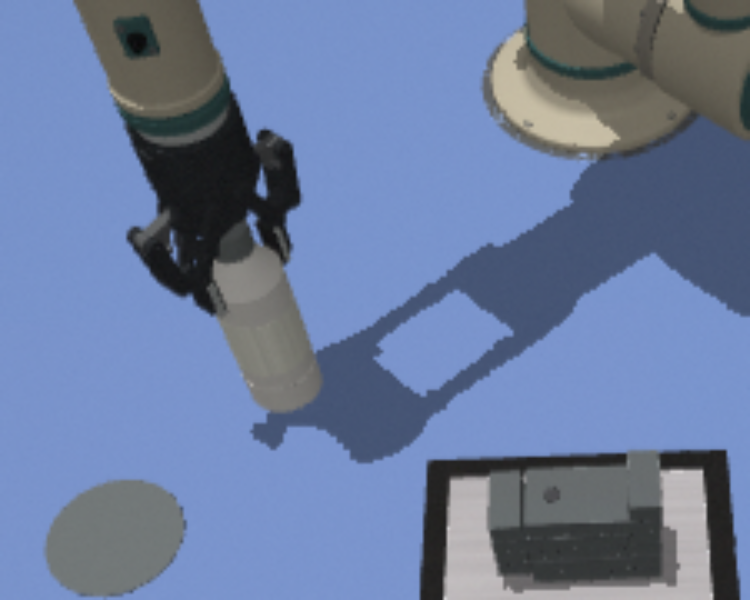

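{"method": "play_rows", "body": {"motion": [[0,0,-0.01,0,45],[0,0.05,-0.01,0,45],[0,0.15,-0.01,0,45],[0,0.3,-0.01,0,45],[0,0.45,-0.01,0,45]], "newtons": 45}}

```text
clock: 47.42
position: [0.3727, -0.2936, 0.1233]
ee_rot: [-0.012, 0.913, 0.407, -0.005]
contact_force: [-11.3, 10.0, 21.0]
width: 0.0603
gripper_force: 50.4
```

```bash
cat >> h.py <<'E'
def bot():
    for n in("scene","top"):
        d=get(n);P,m=cloud(d);g=d["img"].astype(int)
        for a,c in((.01,.03),(.05,.08),(.08,.11)):
            for b in blobs(P,m,a,c,roi=(.3,.65,-.55,-.2),amin=15):
                Q=P[b]; A=np.c_[2*Q[:,:2],np.ones(len(Q))]
                v=d["R"].T@-d["t"]; # fit axis with fixed radius 31mm from visible front face
                from scipy.optimize import least_squares
                r=least_squares(lambda p:np.hypot(*(Q[:,:2]-p).T)-.031,Q[:,:2].mean(0)+.02*(Q[:,:2].mean(0)-v[:2])/np.linalg.norm(Q[:,:2].mean(0)-v[:2]),loss="soft_l1",f_scale=.002)
                print(n,a,b.sum(),np.round(r.x*1000,1),"rms",np.round(np.sqrt(np.mean(r.fun**2))*1000,1),"zmin",round(float(Q[:,2].min()),3))
E
python3 - <<'E'
from h import *
print(manip.get_state()["contact_force"],manip.get_state()["moment"],tool()[0]); bot()
E
```

```text
[-11.2810225   10.0123651   20.96429997] [ 2.25753155  2.6362498  -0.02965732] [ 0.37268694 -0.29362727  0.12333329]
scene 0.01 103 [ 367.3 -291. ] rms 1.2 zmin 0.01
scene 0.05 166 [ 369.1 -292.3] rms 1.2 zmin 0.05
scene 0.08 178 [ 370.2 -293.2] rms 1.2 zmin 0.08
top 0.01 38 [ 367.5 -292.1] rms 0.6 zmin 0.01
top 0.05 76 [ 369.6 -293.2] rms 0.5 zmin 0.05
top 0.08 81 [ 370.7 -294. ] rms 0.5 zmin 0.081
```

{"method": "play_rows", "body": {"motion": [[0,-0.1,0,0,45],[0,-0.25,0,0,45],[0,-0.4,0,0,45],[0,-0.45,0,0,45]]}}

```text
clock: 48.02
position: [0.3688, -0.2905, 0.1226]
ee_rot: [0.002, 0.914, 0.406, 0.001]
contact_force: [2.3, -1.9, -0.1]
width: 0.0604
gripper_force: 49.0
```

{"method": "play_rows", "body": {"motion": [[0,0,-0.01,0,62],[0,0,-0.01,0,66],[0,0,-0.01,0,66]]}}

```text
clock: 48.4
position: [0.3678, -0.2896, 0.1226]
ee_rot: [-0.0, 0.914, 0.407, -0.0]
contact_force: [0.0, 0.4, 0.8]
width: 0.066
gripper_force: 0.0
```

{"method": "play_rows", "body": {"motion": [[0,0,0,0,62],[0,0,0,0,58],[0,0,0,0,50],[0,0,0,0,50],[0,0,0,0,50]], "newtons": 40}}

```text
clock: 49.02
position: [0.3674, -0.2892, 0.1232]
ee_rot: [-0.001, 0.914, 0.407, -0.0]
contact_force: [-2.4, 2.2, 5.3]
width: 0.0603
gripper_force: 42.7
```

Run:
```python
from h import *
s=manip.get_state();print(s["contact_force"],s["moment"],tool()[0]); bot()
```

```text
[-2.39603252  2.21334969  5.26537732] [ 0.3577004   0.48090407 -0.01441205] [ 0.36743857 -0.28924468  0.1231687 ]
scene 0.01 99 [ 364.4 -289.4] rms 1.1 zmin 0.01
scene 0.05 168 [ 365.3 -289.6] rms 1.0 zmin 0.05
scene 0.08 179 [ 365.5 -290. ] rms 1.1 zmin 0.08
top 0.01 35 [ 364.9 -290.2] rms 0.5 zmin 0.011
top 0.05 67 [ 365.6 -290.2] rms 0.5 zmin 0.05
top 0.08 77 [ 365.7 -290.4] rms 0.5 zmin 0.08
```

{"method": "play_rows", "body": {"motion": [[0,0,-0.01,0,50],[0,0,-0.01,0,50]]}}

```text
clock: 49.38
position: [0.3675, -0.2893, 0.1232]
ee_rot: [-0.001, 0.914, 0.407, -0.0]
contact_force: [-1.9, 1.3, 2.4]
width: 0.0602
gripper_force: 42.8
```

{"method": "play_rows", "body": {"motion": [[0,0,-0.005,0,50],[0,0,-0.005,0,50]]}}

```text
clock: 49.62
position: [0.3675, -0.2893, 0.1232]
ee_rot: [-0.001, 0.914, 0.407, -0.0]
contact_force: [-2.4, 1.4, 2.0]
width: 0.0602
gripper_force: 42.9
```

{"method": "play_rows", "body": {"motion": [[0,0,-0.013,0,50],[0,0,-0.013,0,50],[0,0,-0.013,0,50]]}}

```text
clock: 50.0
position: [0.3681, -0.2899, 0.1237]
ee_rot: [0.0, 0.914, 0.407, 0.0]
contact_force: [-0.2, 1.2, -4.5]
width: 0.0605
gripper_force: 44.0
```

{"method": "play_rows", "body": {"motion": [[0,0.02,0,0,50],[0,0.06,0,0,50],[0,0.12,0,0,50],[0,0.18,0,0,50],[0,0.24,0,0,50]]}}

```text
clock: 50.62
position: [0.3752, -0.2963, 0.124]
ee_rot: [0.0, 0.914, 0.407, 0.0]
contact_force: [-0.2, 0.0, -4.0]
width: 0.0603
gripper_force: 44.0
```

Run:
```python
from h import *
s=manip.get_state();print(s["contact_force"],s["moment"],tool()[0]); bot()
```

```text
[-0.21227875  0.02215013 -4.03038126] [-0.03066164 -0.02080826  0.00470836] [ 0.37515873 -0.29626176  0.12400199]
scene 0.01 102 [ 372.8 -296.5] rms 1.2 zmin 0.01
scene 0.05 167 [ 373.2 -296.7] rms 1.1 zmin 0.05
scene 0.08 185 [ 373.3 -296.9] rms 1.0 zmin 0.08
top 0.01 35 [ 373.3 -297.8] rms 0.4 zmin 0.01
top 0.05 70 [ 373.6 -297.7] rms 0.5 zmin 0.05
top 0.08 73 [ 373.9 -297.8] rms 0.4 zmin 0.08
```

{"method": "play_rows", "body": {"motion": [[0,0,0.006,0,50],[0,0.05,0.006,0,50],[0,0.15,0.006,0,50],[0,0.3,0.006,0,50],[0,0.45,0.006,0,50]]}}

```text
clock: 51.35
position: [0.3888, -0.3086, 0.1238]
ee_rot: [0.0, 0.914, 0.407, 0.0]
contact_force: [0.3, 0.2, -3.7]
width: 0.06
gripper_force: 44.1
```

{"method": "play_rows", "body": {"motion": [[0,0.15,0,0,50],[0,0.3,0,0,50]]}}

```text
clock: 51.6
position: [0.3976, -0.3165, 0.1237]
ee_rot: [-0.0, 0.914, 0.407, 0.0]
contact_force: [-0.4, 0.5, -4.0]
width: 0.0601
gripper_force: 44.1
```

{"method": "play_rows", "body": {"motion": [[0,0.1,0.006,0,50],[0,0.25,0.006,0,50],[0,0.4,0.006,0,50],[0,0.55,0.006,0,50]]}}

```text
clock: 52.1
position: [0.414, -0.3312, 0.1235]
ee_rot: [0.0, 0.914, 0.407, 0.0]
contact_force: [-0.1, 1.0, -4.0]
width: 0.0602
gripper_force: 44.1
```

Run:
```python
from h import *
s=manip.get_state();print(s["contact_force"],s["moment"]);print(go([.5113,-.4182,.1234],-41.9)); bot()
```

```text
[-0.05378815  0.97638248 -4.02388027] [-0.01513971 -0.04240878 -0.01199024]
(array([0.01, 3.26, 0.  ]), np.float64(-0.01), 'now', array([ 0.414 , -0.3312,  0.1235]), 'yyaw', np.float64(-42.0))
scene 0.01 100 [ 411.3 -331.4] rms 1.0 zmin 0.01
scene 0.05 173 [ 411.8 -331.7] rms 1.0 zmin 0.051
scene 0.08 187 [ 411.8 -331.8] rms 1.1 zmin 0.08
top 0.01 33 [ 412.6 -333.1] rms 0.5 zmin 0.011
top 0.05 72 [ 412.9 -333.1] rms 0.4 zmin 0.05
top 0.08 82 [ 413.2 -333.3] rms 0.6 zmin 0.08
```

{"method": "play_rows", "body": {"motion": [[0,0.1,0.006,0,50],[0,0.25,0.006,0,50],[0,0.4,0.006,0,50]]}}

```text
clock: 52.58
position: [0.4262, -0.3422, 0.1234]
ee_rot: [0.001, 0.914, 0.406, 0.0]
contact_force: [0.6, 1.0, -3.7]
width: 0.06
gripper_force: 44.2
```

{"method": "play_rows", "body": {"motion": [[0,0.15,0.004,0,50],[0,0.3,0.004,0,50],[0,0.45,0.004,0,50]]}}

```text
clock: 52.95
position: [0.4386, -0.3534, 0.1233]
ee_rot: [-0.001, 0.914, 0.407, -0.0]
contact_force: [-1.2, -0.2, -2.0]
width: 0.0605
gripper_force: 44.4
```

{"method": "play_rows", "body": {"motion": [[0,0.1,0,0,50],[0,0.28,0,0,50],[0,0.46,0,0,50],[0,0.64,0,0,50],[0,0.8,0,0,50]]}}

```text
clock: 53.58
position: [0.4621, -0.3746, 0.1233]
ee_rot: [-0.001, 0.914, 0.407, -0.001]
contact_force: [-4.0, 3.8, 5.2]
width: 0.0604
gripper_force: 45.1
```

{"method": "play_rows", "body": {"motion": [[0,0.15,0,0,50],[0,0.33,0,0,50],[0,0.5,0,0,50],[0,0.66,0,0,50],[0,0.8,0,0,50]]}}

```text
clock: 54.2
position: [0.4861, -0.3963, 0.1233]
ee_rot: [-0.001, 0.914, 0.407, -0.0]
contact_force: [-5.3, 3.7, 5.4]
width: 0.0604
gripper_force: 45.1
```

Run:
```python
from h import *
s=manip.get_state();print(s["contact_force"],s["moment"]);print(go([.513,-.417,.1234],-41.9)); bot()
```

```text
[-5.29428219  3.74365485  5.3641493 ] [ 0.87723131  1.06671482 -0.00987624]
(array([ 0.06,  0.85, -0.  ]), np.float64(-0.01), 'now', array([ 0.4861, -0.3963,  0.1233]), 'yyaw', np.float64(-42.0))
scene 0.01 113 [ 483.1 -396.1] rms 1.1 zmin 0.01
scene 0.05 186 [ 483.8 -396.4] rms 0.9 zmin 0.05
scene 0.08 197 [ 484.1 -396.8] rms 1.0 zmin 0.08
top 0.01 54 [ 484.7 -398.2] rms 0.5 zmin 0.01
top 0.05 94 [ 485.  -398.1] rms 0.6 zmin 0.05
top 0.08 90 [ 485.2 -398.5] rms 0.6 zmin 0.08
```

{"method": "play_rows", "body": {"motion": [[0.02,0.15,0,0,50],[0.04,0.35,0,0,50],[0.06,0.55,0,0,50],[0.06,0.75,0,0,50],[0.06,0.86,0,0,50]]}}

```text
clock: 54.92
position: [0.5134, -0.4176, 0.1233]
ee_rot: [-0.001, 0.914, 0.407, -0.0]
contact_force: [-5.5, 4.3, 7.2]
width: 0.06
gripper_force: 45.2
```

Run:
```python
from h import *
s=manip.get_state();print(s["contact_force"],tool()[0]); bot()
```

```text
[-5.51099753  4.32478569  7.24575692] [ 0.51337409 -0.41758941  0.12328886]
scene 0.01 112 [ 510.1 -417.7] rms 1.0 zmin 0.01
scene 0.05 188 [ 511.  -417.7] rms 1.1 zmin 0.05
scene 0.08 205 [ 511.3 -418.1] rms 1.1 zmin 0.08
top 0.01 47 [ 511.1 -418.9] rms 0.6 zmin 0.011
top 0.05 98 [ 511.5 -419. ] rms 0.6 zmin 0.051
top 0.08 95 [ 511.6 -419.1] rms 0.7 zmin 0.08
```

Centred. Release gently, relieving the side load, and rise.

{"method": "play_rows", "body": {"motion": [[0,-0.03,0,0,50],[0,-0.03,0,0,62],[0,-0.03,0,0,70],[0,-0.03,0,0,85],[0,-0.03,0,0,85]]}}

```text
clock: 55.65
position: [0.513, -0.4173, 0.1232]
ee_rot: [0.0, 0.914, 0.406, 0.0]
contact_force: [-0.5, -1.3, 0.1]
width: 0.085
gripper_force: 0.0
```

{"method": "play_rows", "body": {"motion": [[0,0,-0.3,0,85],[0,0,-1,0,85],[0,0,-2,0,85],[0,0,-3,0,85],[0,0,-4,0,85]]}}

```text
clock: 56.28
position: [0.5127, -0.417, 0.2856]
ee_rot: [0.001, 0.914, 0.407, 0.0]
contact_force: [0.2, 0.3, -0.2]
width: 0.0853
gripper_force: 0.0
```

{"method": "play_rows", "body": {"motion": [[0,-0.8,0,0,85],[0,-2,0,0,85],[0,-3.2,0,0,85],[0,-4.4,0,0,85],[0,-5.2,0,0,85]]}}

```text
clock: 56.9
position: [0.3567, -0.2762, 0.2842]
ee_rot: [0.001, 0.914, 0.407, 0.0]
contact_force: [0.2, -0.4, 0.4]
width: 0.085
gripper_force: 0.0
```

Run:
```python
from h import *
print(tool()[0]); bot(); plate(); pile(.107,.121)
d=get("scene"); cv2.imwrite("pics/s9.png",cv2.resize(d["img"][:,:,::-1],(800,600)))
```

```text
[ 0.35667817 -0.27623132  0.28423531]
scene 0.01 116 [ 511. -418.] rms 1.0 zmin 0.01
scene 0.05 188 [ 511.2 -417.9] rms 1.0 zmin 0.05
scene 0.08 219 [ 511.  -418.1] rms 1.0 zmin 0.08
top 0.01 55 [ 511.4 -419.1] rms 0.7 zmin 0.01
top 0.05 96 [ 511.4 -418.7] rms 0.6 zmin 0.05
top 0.08 101 [ 511.2 -418.7] rms 0.6 zmin 0.08
top plate (561.0, -47.5, 211.1, 148.6, 87.8) z 0.006574987806063282
top mat (557.3, -47.7, 246.6, 185.3, 87.3)
scene plate (560.7, -46.9, 209.5, 151.8, 87.7) z 0.00629680823644732
scene mat (557.9, -46.1, 248.7, 188.4, 87.6)
top pile 199 (567.8, 5.3, 48.2, 22.5, -0.6) z 0.1143
scene pile 192 (567.7, 5.9, 51.6, 23.8, -1.4) z 0.114
```

View pics/s9.png

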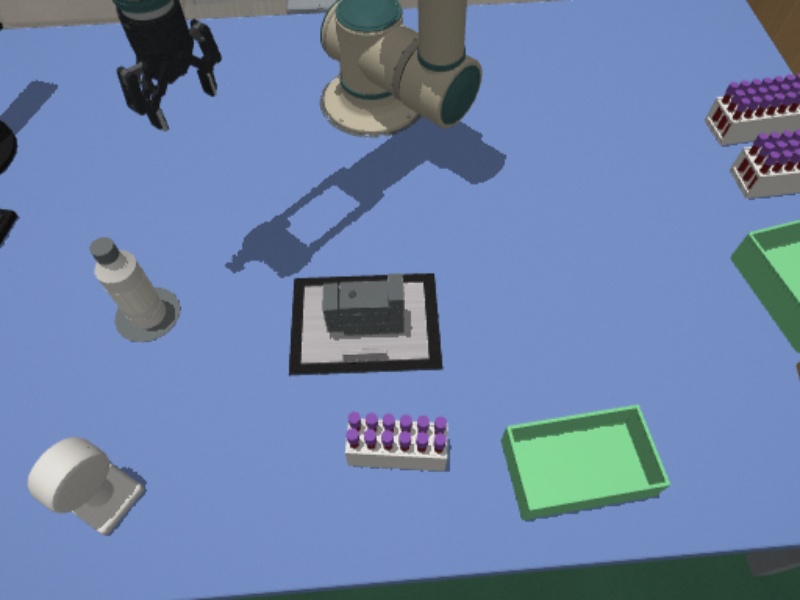

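```bash
python3 -c "
from rig import manip
print(manip.sign_off())"
```

```text
the job is handed in; nothing more can be done
None
```

The job is handed in: the plate is on the mat about 2–3 mm off centre and all five brackets are in one level, interlocked pile along its middle. The bottle stands within about 1 mm of its pad's centre and the tube rack was left alone, but while being slid the bottle rose an estimated under 0.5 mm off the bench for part of the way and tilted about 3° briefly.

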